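Stand the fallen oxygen bottles in their rack and clamp the bar

ROBOT

A 6-joint arm with a two-finger parallel gripper is mounted at the origin on the work surface. World frame = base frame: x ahead of the robot, y to its left, z up, the work surface at z = 0. Lengths are in m, angles in degrees, forces in N, time in s.
With the tool pointing down it reaches from about 0.325 to 1 m from the base axis. Payload 5.1 kg.
Tool frame: the origin (TCP) lies between the finger pads; the fingertips stand 14 mm ahead of it and the grasp point (between the pads) lies 5 mm behind it (ctrl.tip_reach is the distance from the TCP to the fingertips, in m); z points along the fingers, y is the line along which they close (so a half turn about z gives the same grasp; the last joint's range is limited). The gripper opens to 85 mm and grips with 20 to 120 N. Pads are 22 mm wide; open, the fingers measure 114 mm over their backs; the gripper's body (76 mm by 85 mm) begins 54 mm behind the grasp point. The pads swing forward as they close: fully open they stand 13 mm farther back than shut.
Start: joints at [66.028, 7.093, 94.555, -0, 78.352, -4.733], TCP at [0.214, 0.614, 0.245] pointing down, gripper open.
Joint ranges: [-149.61, 149.61], [-58.7, 133.49], [1.44, 155.28], [-77.14, 257.14], [18.33, 153.61], [-166.67, 166.67]. Speed limits (degrees/s): [147.25, 147.25, 180, 180, 180, 180].

INTERFACE

Orientations are given as [roll, pitch, yaw] about the fixed x, y, z axes, in that order (R = Rz(yaw) Ry(pitch) Rx(roll)).
In Python, from bench import sensors, optics, ticket, ctrl gives the robot as it stands.
- The arm moves only by the tool step_arm, never from a script. Its argument "moves" is a list of rows, each a list of 3 entries, a list of its own where there are three numbers: the shift along the tool's x, y, z in m, then the turn, a rotation vector about the tool's x, y, z in degrees, then the opening, from 0 (shut) to 1 (fully open). In form: [[[x, y, z], [wx, wy, wz], claw], ...]. A call has 1 to 5 rows; each row shifts and turns the commanded pose from where the row before left it, along the tool's axes as they then stand; what a row does not reach is not made up. A row lasts 1/10 s, in which the tool goes at most 50 mm and 8.59 degrees, less where a joint would pass 70% of its speed; a pose out of reach is approached as far as the arm can. A call is refused whole if a number of a shift passes 0.05 or a number of a turn 8.59, either way. A call with a gripper value outside its range is refused whole. The fingers move at their own pace and stop on an object; "newtons" is the grip in N (left out, the last holds). Time passes only in rows, so rows that do not move let the fingers close. It gives the time, the measured TCP pose, the force, the opening and the grip force at its end, in the units of the state.
- sensors.read_state(): the state, without advancing time (a new reading comes with each control period).
- optics.grab_frame(name): name is "scene" or "side" or "wrist"; returns the picture (420x560x3 uint8, blue, green, red); there is no depth.
- optics.camera_model(name): a dict with "fovy" (degrees; the focal length in pixels is half the picture's height over the tangent of half this angle, whatever the lens; pixels are square), "cx", "cy" (the principal point, pixels), "rvec" (rotation vector, rad) and "tvec" (3), from world to camera coordinates, as OpenCV has them; the wrist camera has in their place "T_tool_cam" (4x4, takes a point from camera to tool coordinates, whose origin is the TCP and whose axes are the flange's). Camera axes: x right, y down, z forward; pixel columns grow to the right and rows downward; lengths in m; the calibration is good to about 2 mm. A picture is of the moment at which its call begins: read the wrist's pose just before it. camera_model takes no time and is no camera call.
- ticket.sign_off(): hands the job in; it is judged then, once.
The state is a dict: "clock": time; "qpos": joint angles; "qvel": joint speeds; "tau": joint torques, N m; "ee_pos": TCP position; "orientation": TCP orientation; "wrist_force": force on the tool from outside, world axes, zero at the start; "wrist_torque": the same for the moment, N m; "opening": opening from 0.0 (shut) to 1.0 (fully open); "finger_force": force on a finger pad.
Only numpy, scipy, OpenCV 4.12 (cv2) and the standard library are available. Lean on these libraries where they do the work, as an engineer would, in place of code of your own. Each camera call takes 0.05 s, during which the arm holds its last target. There are 200 camera calls.

TASK

The travel oxygen bottles have toppled over on the table. Loosen the clamp knob of the rack's retaining bar and pull the bar back to open the rack, stand every bottle upright on the rack's base between the bar and the back rail, then push the bar up until it holds them all against the back rail and turn the clamp knob fully tight again. Leave the mug and the tablet jar standing where they are.

Things in the scene. Friction and masses are not known exactly. Their poses are not given: they have to be found in the camera images.
- rack: Fixed bottle rack: white base plate 12 mm thick, 200 mm in x, y from -150 to +200 mm. Origin on the table; z up, +x points away from the robot, to the back rail. Bottles' bay: the plate before the back rail, y from -134 to +120 mm; a low end wall (top 30 mm above the table) at y = -138 mm. A steel guide rail along x at y = 165 mm carries the sliding bar's block.
- bay (a point): Point on top of the rack's base plate (12 mm above the table), at x = +53 mm, y = -20 mm in the rack frame: the middle of the row in which bottles stand when they touch the back rail. Axes as the rack.
- back_rail (a point): Middle of the inner (robot-side) face of the aluminium back rail, on its top edge: x = +75 mm, y = -5 mm in the rack frame, 62 mm above the table. The rail is 250 mm long along rack y and 12 mm thick. Axes as the rack.
- bar_slide (a joint): Travel of the retaining bar in m: 0 = its face 10 mm from the back rail, 0.10 = pulled fully out towards the robot (rack -x), face 110 mm from the back rail; the bay's free width is this + 10 mm. With the clamp tight it cannot be moved by hand force; loose, it slides with about 3 N.
- bar_mid (a point): Middle of the top edge of the retaining bar, 46 mm above the table, moves with it (rack y = +2 mm). The bar is a steel strip along rack y, from y = -123 mm to the block, 12 mm thick, 30 mm tall, 4 mm clear of the base plate. It is fixed to a grey block (60 x 46 mm, top 65 mm above the table) on the guide rail, which carries the clamp knob. Axes as the rack.
- clamp (a joint): Angle of the clamp knob in rad: 0 = fully tight (stop), 3.6 = fully loose (stop), rather more than half a turn. It grows as the knob turns counterclockwise seen from above; clockwise tightens. The brake lets go above about 1.5. It takes about 0.15 N m to turn and stays where it is left.
- clamp_grip (a point): Black wing knob on the sliding block, moves with it: upright wing 52 mm long, 14 mm thick, 34 mm tall, its top 12 mm above this point, on a disc 42 mm wide, its top 20 mm below this point. This point lies on the knob's vertical axis, about 100 mm above the table; its x axis runs along the wing (rack x when tight).
- bottle1: Travel oxygen bottle (may be absent): square jacket 44 x 44 mm, 92 mm long, grey at the foot and aluminium above, then a steel neck and valve 22 mm across; total length 120 mm, 0.35 kg, foot weighted (balance point 27 mm above the foot). Origin: centre of the flat foot; z axis along the bottle towards the valve (up when it stands). All are alike and start lying on a flat side.
- bottle2: Travel oxygen bottle (may be absent): square jacket 44 x 44 mm, 92 mm long, grey at the foot and aluminium above, then a steel neck and valve 22 mm across; total length 120 mm, 0.35 kg, foot weighted (balance point 27 mm above the foot). Origin: centre of the flat foot; z axis along the bottle towards the valve (up when it stands). All are alike and start lying on a flat side.
- bottle3: Travel oxygen bottle (may be absent): square jacket 44 x 44 mm, 92 mm long, grey at the foot and aluminium above, then a steel neck and valve 22 mm across; total length 120 mm, 0.35 kg, foot weighted (balance point 27 mm above the foot). Origin: centre of the flat foot; z axis along the bottle towards the valve (up when it stands). All are alike and start lying on a flat side.
- mug: Bystander, to be left alone: white china mug, 82 mm wide, 95 mm tall, with a handle. Origin: centre of its underside, z up.
- tablets: Bystander, to be left alone: amber tablet jar with white lid, 44 mm wide, 65 mm tall, standing. Origin: centre of its underside, z up.
There are look-alikes about, which are no part of the job. What is shaped like the bottle1 but brown or purple is not meant.

How it is judged:
By the outcome, as a careful person would: the job done as asked, in the order asked, and still so for the second after the job is handed in, with the robot touching nothing.
Of bottle1, bottle2, bottle3 only 2 to 3 are there at a start; the rules pass over those that are not, and their reading is None.
At some moment in a run one of bottle1, bottle2, bottle3 may be knocked a few centimetres aside while the robot is not near it.
It also fails if it takes over 210 s, if anything falls off the work surface, if the arm or the gripper's body presses on something with over 40 N, if the wrist force passes 120 N, or if a joint passes its speed limit or range.

## Working session

There is one attempt and no reset: what is moved stays moved. The work goes in short steps, Python scripts to look and compute and a tool call to move; the robot and the scene stay as the last step left them, time stands still between calls to the robot, and variables do not carry over. Pictures are saved under pics/ and viewed, at most 14 in all, crops included, and the job is handed in when it is done.

Besides the shell and the picture viewer there is one more tool, called after "Call:" by a JSON object that holds its "api" and its "payload", one argument or row to a line. step_arm: Moves the arm, as the interface text tells. Its arguments: {"type":"object","properties":{"moves":{"type":"array"},"newtons":{"type":"number"}},"required":["moves"]}

```bash
ls; mkdir -p pics; python3 - <<'E'
from bench import sensors, optics, ticket, ctrl
import cv2,numpy as np
s=sensors.read_state();print(s, ctrl.tip_reach)
for n in("scene","side","wrist"):
    im=optics.grab_frame(n);cv2.imwrite(f"pics/{n}0.png",im);print(n,optics.camera_model(n))
E
```

```text
pics
{'clock': 0.0, 'qpos': array([ 6.60265367e+01,  7.13393436e+00,  9.46344025e+01,  2.67821466e-04,
        7.83534536e+01, -4.73084580e+00]), 'qvel': array([-0.03104919,  0.09286195, -0.03422107,  0.06025485,  0.00429877,
       -0.05054814]), 'tau': array([-5.11905037e-04, -4.23618615e+01, -3.65450943e+01, -1.41582227e-04,
        6.89855820e-03,  1.07226253e-05]), 'ee_pos': array([0.21398579, 0.61314044, 0.24404474]), 'orientation': array([-1.79878646e+02, -1.03059659e-02,  1.60757317e+02]), 'wrist_force': array([-0.57882593, -0.77087185, -1.02409535]), 'wrist_torque': array([-0.01032351, -0.02793246,  0.01819546]), 'finger_force': 0.0, 'opening': 1.0006877712215825} 0.014
scene {'fovy': 55.362701387023876, 'cx': 280.3652140795851, 'cy': 212.1925895010574, 'rvec': array([ 2.42160782,  1.04885318, -0.27624301]), 'tvec': array([-0.35919844, -0.32625336,  1.20171369])}
side {'fovy': 54.46154980707128, 'cx': 280.73927677574653, 'cy': 208.48968206428734, 'rvec': array([ 2.33728645, -0.1185523 ,  0.0730897 ]), 'tvec': array([-0.55388006,  0.0764065 ,  1.11593135])}
wrist {'fovy': 70.27219655526908, 'cx': 273.8956633346436, 'cy': 201.93381488907582, 'T_tool_cam': array([[ 1.36295470e-03, -9.65451531e-01, -2.60579133e-01,
         6.65653196e-02],
       [ 9.99999069e-01,  1.33467200e-03,  2.85488354e-04,
        -2.40006368e-04],
       [ 7.21625026e-05, -2.60579279e-01,  9.65452450e-01,
        -1.28963464e-01],
       [ 0.00000000e+00,  0.00000000e+00,  0.00000000e+00,
         1.00000000e+00]])}
```

View pics/scene0.png

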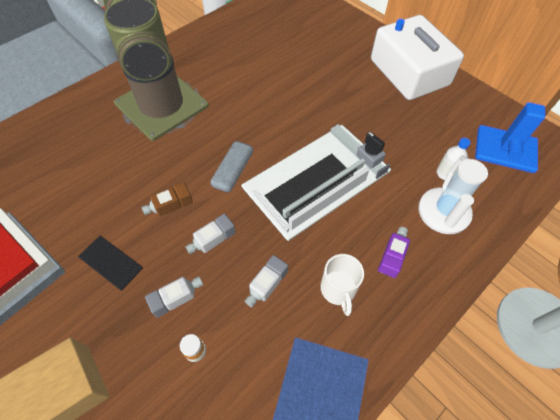

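View pics/side0.png

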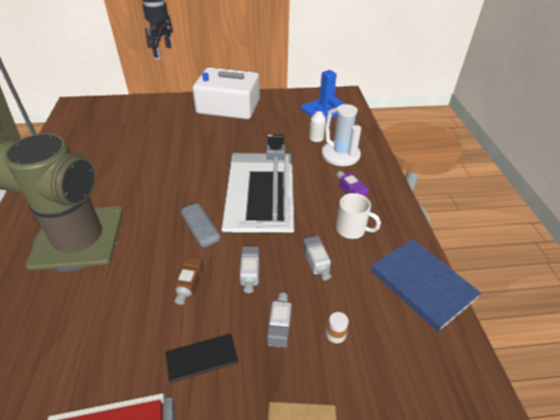

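The scene view shows three grey/aluminium bottles: (212,235), (268,282) and (175,295). It also shows a brown look-alike (165,200) and a purple one (396,250). The rack is at about (316,180) with the knob at (374,143), the mug at (342,280) and the jar at (192,348). In the side view the same bottles are at (250,268), (318,257) and (280,320), brown at (188,280) and purple at (353,185). The grey/aluminium ones fit the description. I'll enlarge them to confirm.

```bash
cat > h.py <<'E'
import cv2,numpy as np
from bench import sensors, optics
from scipy.spatial.transform import Rotation as R
def cam(n,st=None):
    m=optics.camera_model(n);f=210/np.tan(np.radians(m["fovy"])/2)
    K=np.array([[f,0,m["cx"]],[0,f,m["cy"]],[0,0,1]])
    if n=="wrist":
        st=st or sensors.read_state();T=np.eye(4);T[:3,:3]=R.from_euler("xyz",st["orientation"],degrees=True).as_matrix();T[:3,3]=st["ee_pos"]
        T=T@m["T_tool_cam"];Rc=T[:3,:3].T;t=-Rc@T[:3,3]
    else: Rc=R.from_rotvec(m["rvec"]).as_matrix();t=np.array(m["tvec"])
    return K,Rc,t
def ray(c,p):
    K,Rc,t=c;d=Rc.T@np.linalg.inv(K)@[p[0],p[1],1];return -Rc.T@t,d/np.linalg.norm(d)
def plane(c,p,z):
    o,d=ray(c,p);return o+d*(z-o[2])/d[2]
def tri(*cp):
    A=np.zeros((3,3));b=np.zeros(3);L=[ray(c,p) for c,p in cp]
    for o,d in L: M=np.eye(3)-np.outer(d,d);A+=M;b+=M@o
    x=np.linalg.solve(A,b);return x,max(np.linalg.norm(np.cross(x-o,d)) for o,d in L)
def proj(c,X):
    K,Rc,t=c;q=K@(Rc@np.array(X)+t);return q[:2]/q[2]
E
python3 - <<'E'
from h import *
a=cv2.imread("pics/scene0.png")[120:320,135:402];b=cv2.imread("pics/side0.png")[125:350,170:390]
a=cv2.resize(a,None,fx=1.6,fy=1.6,interpolation=2);
A=cv2.resize(cv2.imread("pics/scene0.png")[120:315,140:400],(400,300),interpolation=2)
A=cv2.resize(cv2.imread("pics/scene0.png")[120:320,136:396],(416,320),interpolation=2)
a1=cv2.resize(cv2.imread("pics/scene0.png")[115:245,235:395],(480,390),interpolation=2)
b1=cv2.resize(b,(320,327),interpolation=2)
cv=np.zeros((600,800,3),np.uint8);cv[:390,:480]=a1;cv[:327,480:800]=b1
a2=cv2.resize(cv2.imread("pics/scene0.png")[180:320,136:296],(240,210),interpolation=2);cv[390:600,:240]=a2
w=cv2.resize(cv2.imread("pics/wrist0.png"),(336,252));cv[340:592,460:796]=w
cv2.imwrite("pics/m1.png",cv)
c,s=cam("scene"),cam("side")
for n,p,q in[("A",(212,235),(250,268)),("B",(268,282),(318,257)),("C",(175,295),(280,320)),("knob",(374,140),(276,140)),("brown",(165,200),(188,280)),("mug",(342,280),(353,215)),("jar",(192,345),(338,322))]:
    x,e=tri((c,p),(s,q));print(n,x.round(3),round(e,4))
for p in[(243,186),(292,233)]:print(plane(c,p,.012).round(3))
E
```

```text
A [ 0.461 -0.166  0.017] 0.0006
B [ 0.639 -0.147  0.015] 0.0017
C [ 0.521 -0.318  0.014] 0.0009
knob [0.569 0.282 0.092] 0.0028
brown [ 0.309 -0.194  0.025] 0.0006
mug [ 0.755 -0.033  0.045] 0.0017
jar [ 0.644 -0.356  0.048] 0.001
[ 0.402 -0.018  0.012]
[ 0.587 -0.021  0.012]
```

View pics/m1.png

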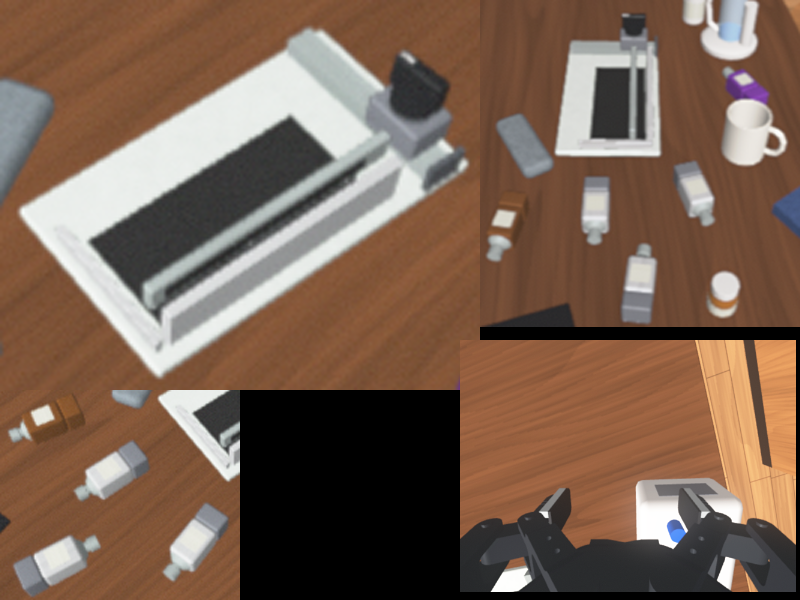

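The crops confirm it. Three grey-foot aluminium bottles are at scene px (212,235), (268,282) and (175,295); brown and purple are excluded. The bar sits close to the back rail, and the knob wing runs along rack x. Next I'll move above the rack for a wrist view, turning to tool yaw 0, which leaves joint 6 room to turn the knob.

Call:
{"api": "step_arm", "payload": {
  "moves": [
    [[-0.0293,-0.026,-0.0071],[0,0,0],1],
    [[-0.0293,-0.026,-0.0071],[0,0,0],1],
    [[-0.0293,-0.026,-0.0071],[0,0,0],1],
    [[-0.0293,-0.026,-0.0071],[0,0,0],1],
    [[-0.0293,-0.026,-0.0071],[0,0,0],1]
  ]
}}

```text
clock: 0.65
ee_pos: [0.3101, 0.4411, 0.2807]
orientation: [-180.0, -0.0, 160.8]
wrist_force: [0.3, 0.5, 0.2]
opening: 0.997
finger_force: 0.0
```

Call:
{"api": "step_arm", "payload": {
  "moves": [
    [[-0.0293,-0.026,-0.0071],[0,0,0],1],
    [[-0.0293,-0.026,-0.0071],[0,0,0],1],
    [[-0.0293,-0.026,-0.0071],[0,0,0],1],
    [[-0.0293,-0.026,-0.0071],[0,0,0],1],
    [[-0.0293,-0.026,-0.0071],[0,0,0],1]
  ]
}}

```text
clock: 1.15
ee_pos: [0.4055, 0.2701, 0.3164]
orientation: [-180.0, 0.0, 160.8]
wrist_force: [-0.0, 0.9, -0.0]
opening: 0.999
finger_force: 0.0
```

Call:
{"api": "step_arm", "payload": {
  "moves": [
    [[-0.0293,-0.026,-0.0071],[0,0,0],1],
    [[-0.0293,-0.026,-0.0071],[0,0,0],1],
    [[-0.0293,-0.026,-0.0071],[0,0,0],1],
    [[-0.0293,-0.026,-0.0071],[0,0,0],1],
    [[-0.0293,-0.026,-0.0071],[0,0,0],1]
  ]
}}

```text
clock: 1.65
ee_pos: [0.501, 0.099, 0.3519]
orientation: [-180.0, -0.0, 160.8]
wrist_force: [0.1, -0.7, -0.4]
opening: 0.997
finger_force: 0.0
```

Call:
{"api": "step_arm", "payload": {
  "moves": [
    [[0,0,0],[0,0,8.04],1],
    [[0,0,0],[0,0,8.04],1],
    [[0,0,0],[0,0,8.04],1],
    [[0,0,0],[0,0,8.04],1],
    [[0,0,0],[0,0,8.04],1]
  ]
}}

```text
clock: 2.15
ee_pos: [0.5005, 0.1005, 0.3514]
orientation: [-180.0, -0.0, 120.2]
wrist_force: [-0.2, 1.0, -0.8]
opening: 0.994
finger_force: 0.0
```

Call:
{"api": "step_arm", "payload": {
  "moves": [
    [[0,0,0],[0,0,8.04],1],
    [[0,0,0],[0,0,8.04],1],
    [[0,0,0],[0,0,8.04],1],
    [[0,0,0],[0,0,8.04],1],
    [[0,0,0],[0,0,8.04],1]
  ]
}}

```text
clock: 2.65
ee_pos: [0.5005, 0.1006, 0.3514]
orientation: [-180.0, 0.0, 80.0]
wrist_force: [0.5, -0.5, 0.7]
opening: 0.998
finger_force: 0.0
```

Call:
{"api": "step_arm", "payload": {
  "moves": [
    [[0,0,0],[0,0,8.04],1],
    [[0,0,0],[0,0,8.04],1],
    [[0,0,0],[0,0,8.04],1],
    [[0,0,0],[0,0,8.04],1],
    [[0,0,0],[0,0,8.04],1]
  ]
}}

```text
clock: 3.15
ee_pos: [0.5005, 0.1006, 0.3514]
orientation: [-180.0, 0.0, 39.8]
wrist_force: [0.2, 0.4, 0.4]
opening: 0.998
finger_force: 0.0
```

Call:
{"api": "step_arm", "payload": {
  "moves": [
    [[0,0,0],[0,0,8.04],1],
    [[0,0,0],[0,0,8.04],1],
    [[0,0,0],[0,0,8.04],1],
    [[0,0,0],[0,0,8.04],1],
    [[0,0,0],[0,0,8.04],1]
  ]
}}

```text
clock: 3.65
ee_pos: [0.5005, 0.1006, 0.3514]
orientation: [180.0, 0.0, -0.4]
wrist_force: [-0.1, 0.1, -0.7]
opening: 1.0
finger_force: 0.0
```

```bash
python3 - <<'E'
from h import *
import pickle
st=sensors.read_state();im=optics.grab_frame("wrist");cv2.imwrite("pics/w1.png",im);pickle.dump(st,open("w1.pkl","wb"))
print(st["ee_pos"],st["orientation"],st["qpos"].round(1),st["clock"])
E
```

```text
[0.50046109 0.10061827 0.35142621] [ 1.79995315e+02  3.73186817e-02 -3.70067218e-01] [  5.3 -13.4 104.1  -0.   89.3  95.7] 3.65
```

View pics/w1.png

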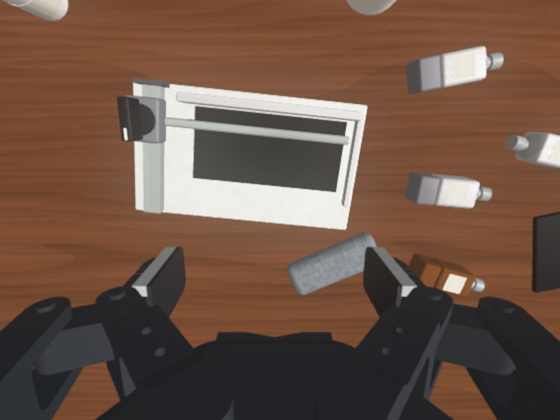

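The wrist view shows the rack plate corners at (366,105), (347,230), (137,212) and (134,80), and the knob wing at about (125,118) on the block at (148,120). The bottles are at (455,68), (450,190) and, cut off, (535,145). Brown is at (445,277). Next I'll compute the rack frame and go above the knob.

```bash
cat >> h.py <<'E'
def rack_from(im,c,show=False):
    hsv=cv2.cvtColor(im,cv2.COLOR_BGR2HSV);m=((hsv[...,1]<60)&(hsv[...,2]>120)).astype(np.uint8)*255
    return m
E
python3 - <<'E'
from h import *
import pickle
st=pickle.load(open("w1.pkl","rb"));c=cam("wrist",st);im=cv2.imread("pics/w1.png")
hsv=cv2.cvtColor(im,cv2.COLOR_BGR2HSV);m=((hsv[...,1]<60)&(hsv[...,2]>110)).astype(np.uint8)*255
m[240:]=0
cs,_=cv2.findContours(m,0,2)
k=max(cs,key=cv2.contourArea);P=np.array([plane(c,p[0],.012)[:2] for p in cv2.convexHull(k)])
r=cv2.minAreaRect((P*1000).astype(np.float32));print(r,cv2.boxPoints(r).round(1).tolist())
for p in[(366,105),(347,230),(137,212),(134,80)]:print(p,plane(c,p,.012).round(4))
for z in(.1,.112):print(plane(c,(119,97),z).round(3),plane(c,(124,141),z).round(3))
E
```

```text
((508.466796875, 148.31170654296875), (358.87884521484375, 202.1536865234375), 84.3388671875) [[390.20001220703125, -20.299999237060547], [591.2999877929688, -40.20000076293945], [626.7999877929688, 316.8999938964844], [425.6000061035156, 336.79998779296875]]
(366, 105) [ 0.5884 -0.0377  0.012 ]
(347, 230) [ 0.3899 -0.0209  0.012 ]
(137, 212) [0.4231 0.3254 0.012 ]
(134, 80) [0.625  0.3046 0.012 ]
[0.595 0.287 0.1  ] [0.543 0.288 0.1  ]
[0.594 0.281 0.112] [0.543 0.282 0.112]
```

Call:
{"api": "step_arm", "payload": {
  "moves": [
    [[0.004,-0.036,0.014],[0,0,0],1],
    [[0.004,-0.036,0.014],[0,0,0],1],
    [[0.004,-0.036,0.014],[0,0,0],1],
    [[0.004,-0.036,0.014],[0,0,0],1],
    [[0.004,-0.036,0.014],[0,0,0],1]
  ]
}}

```text
clock: 4.2
ee_pos: [0.5206, 0.282, 0.281]
orientation: [180.0, 0.0, 0.1]
wrist_force: [-0.9, -0.6, 0.2]
opening: 1.0
finger_force: 0.0
```

```bash
python3 - <<'E'
from h import *
import pickle
st=sensors.read_state();im=optics.grab_frame("wrist");cv2.imwrite("pics/w2.png",im);pickle.dump(st,open("w2.pkl","wb"))
print(st["ee_pos"],st["orientation"],st["qpos"].round(1),st["clock"])
cv2.imwrite("pics/w2c.png",cv2.resize(im[:260,130:450],(640,520),interpolation=2))
E
```

```text
[0.52060158 0.28202393 0.28100436] [1.79986879e+02 8.72613813e-03 1.10314415e-01] [ 23.3  -1.3  99.8  -0.   81.5 113.1] 4.2
```

View pics/w2c.png

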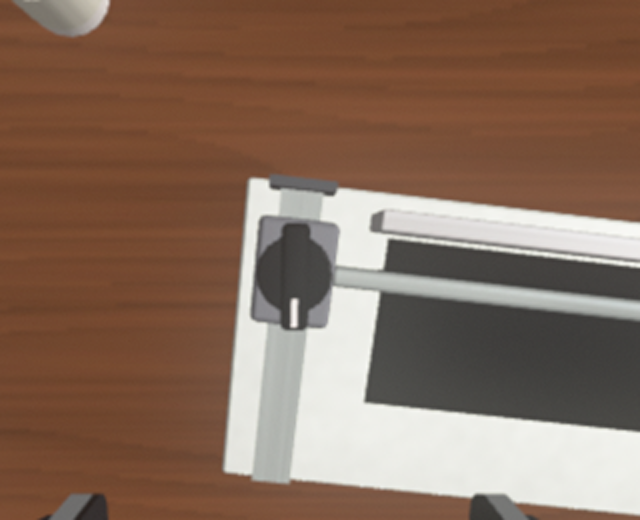

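The crop shows the wing from (295,225) to (292,297) along rack x, its white-striped end facing the robot, with the disc around it and the bar running right from (335,277).

```bash
python3 - <<'E'
from h import *
import pickle
c1,c2=[cam("wrist",pickle.load(open(f"w{i}.pkl","rb"))) for i in(1,2)]
print(tri((c1,(120,97)),(c2,(277.5,112.5))),tri((c1,(124,128)),(c2,(276.5,148.5))))
for p in[(277.5,112.5),(276.5,148.5),(277.5,130.5)]:print(plane(c2,p,.112).round(4))
print("disc",plane(c2,(130+293/2,137),.08).round(4))
# bar end & rail
for n,p,z in[("bar",(300,138.5),.046),("bar far",(440,154),.046),("rail",(320,108),.062),("rail",(440,122),.062)]:print(n,plane(c2,p,z).round(4))
E
```

```text
(array([0.59375567, 0.2787135 , 0.11401689]), np.float64(6.619794645207336e-05)) (array([0.55929106, 0.27953252, 0.11235449]), np.float64(0.0005857085871779675))
[0.5939 0.2787 0.112 ]
[0.5598 0.2795 0.112 ]
[0.5771 0.2786 0.112 ]
disc [0.5694 0.2792 0.08  ]
bar [0.5661 0.2508 0.046 ]
bar far [0.5482 0.0808 0.046 ]
rail [0.6002 0.2308 0.062 ]
rail [0.5856 0.0949 0.062 ]
```

Call:
{"api": "step_arm", "payload": {
  "moves": [
    [[0.048,0.003,0.019],[0,0,5.6],1],
    [[0,0,0.04],[0,0,0],1],
    [[0,0,0.04],[0,0,0],1],
    [[0,0,0.04],[0,0,0],1],
    [[0,0,0.04],[0,0,0],1]
  ]
}}

```text
clock: 4.75
ee_pos: [0.567, 0.2775, 0.1016]
orientation: [180.0, 0.0, -5.5]
wrist_force: [-0.6, 0.6, -0.3]
opening: 1.002
finger_force: 0.0
```

Call:
{"api": "step_arm", "payload": {
  "moves": [
    [[0,0,0],[0,0,0],0],
    [[0,0,0],[0,0,0],0],
    [[0,0,0],[0,0,0],0],
    [[0,0,0],[0,0,0],0],
    [[0,0,0],[0,0,0],0]
  ],
  "newtons": 60
}}

```text
clock: 5.25
ee_pos: [0.5689, 0.2789, 0.1065]
orientation: [-179.8, -0.3, -5.6]
wrist_force: [-0.0, 3.6, 8.0]
opening: 0.153
finger_force: 52.5
```

Call:
{"api": "step_arm", "payload": {
  "moves": [
    [[0,0,0],[0,0,0],0],
    [[0,0,0],[0,0,0],0]
  ]
}}

```text
clock: 5.45
ee_pos: [0.5689, 0.279, 0.1066]
orientation: [-179.8, -0.3, -5.6]
wrist_force: [0.3, 2.2, 6.1]
opening: 0.146
finger_force: 59.5
```

Call:
{"api": "step_arm", "payload": {
  "moves": [
    [[0,0,-0.004],[0,0,-8.5],0],
    [[0,0,0],[0,0,-8.5],0],
    [[0,0,0],[0,0,-8.5],0],
    [[0,0,0],[0,0,-8.5],0],
    [[0,0,0],[0,0,-8.5],0]
  ]
}}

```text
clock: 5.95
ee_pos: [0.5686, 0.278, 0.1067]
orientation: [179.9, -0.2, 37.2]
wrist_force: [8.4, 3.2, -8.3]
opening: 0.147
finger_force: 60.5
```

Call:
{"api": "step_arm", "payload": {
  "moves": [
    [[0,0,0],[0,0,-8.5],0],
    [[0,0,0],[0,0,-8.5],0],
    [[0,0,0],[0,0,-8.5],0],
    [[0,0,0],[0,0,-8.5],0],
    [[0,0,0],[0,0,-8.5],0]
  ]
}}

```text
clock: 6.45
ee_pos: [0.5675, 0.2777, 0.1067]
orientation: [180.0, -0.0, 79.7]
wrist_force: [2.6, 1.7, -5.7]
opening: 0.149
finger_force: 61.1
```

Call:
{"api": "step_arm", "payload": {
  "moves": [
    [[0,0,0],[0,0,-8.5],0],
    [[0,0,0],[0,0,-8.5],0],
    [[0,0,0],[0,0,-8.5],0],
    [[0,0,0],[0,0,-8.5],0],
    [[0,0,0],[0,0,-8.5],0]
  ]
}}

```text
clock: 6.95
ee_pos: [0.567, 0.278, 0.1067]
orientation: [180.0, -0.0, 122.2]
wrist_force: [2.1, 3.3, -4.6]
opening: 0.149
finger_force: 61.1
```

Call:
{"api": "step_arm", "payload": {
  "moves": [
    [[0,0,0],[0,0,-8.5],0],
    [[0,0,0],[0,0,-8.5],0],
    [[0,0,0],[0,0,-8.5],0],
    [[0,0,0],[0,0,-8.5],0],
    [[0,0,0],[0,0,0],0]
  ]
}}

```text
clock: 7.45
ee_pos: [0.567, 0.2786, 0.1067]
orientation: [179.9, -0.0, 156.0]
wrist_force: [2.7, 5.0, -5.0]
opening: 0.149
finger_force: 61.0
```

Clamp loosened by about 2.8 rad. Next I'll pull the bar back along rack −x.

Call:
{"api": "step_arm", "payload": {
  "moves": [
    [[0.019,-0.0063,0],[0,0,0],0],
    [[0.019,-0.0063,0],[0,0,0],0],
    [[0.019,-0.0063,0],[0,0,0],0],
    [[0,0,0],[0,0,0],0]
  ]
}}

```text
clock: 7.85
ee_pos: [0.5046, 0.2853, 0.1066]
orientation: [179.9, -0.2, 155.9]
wrist_force: [-0.7, 6.9, -4.9]
opening: 0.149
finger_force: 62.2
```

Call:
{"api": "step_arm", "payload": {
  "moves": [
    [[0.01,-0.0033,0],[0,0,0],0],
    [[0.01,-0.0033,0],[0,0,0],0],
    [[0,0,0],[0,0,0],0]
  ]
}}

```text
clock: 8.15
ee_pos: [0.4846, 0.2875, 0.1066]
orientation: [179.9, -0.2, 155.9]
wrist_force: [-0.7, 7.6, -5.1]
opening: 0.145
finger_force: 62.1
```

```bash
python3 - <<'E'
from h import *
for n in("scene","side"):
    im=optics.grab_frame(n);cv2.imwrite(f"pics/{n}1.png",im)
a=cv2.resize(cv2.imread("pics/scene1.png")[115:245,235:395],(400,325),interpolation=2)
b=cv2.resize(cv2.imread("pics/side1.png")[125:255,210:370],(400,325),interpolation=2)
cv2.imwrite("pics/m2.png",np.hstack([a,b]))
E
```

```text
(no output)
```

View pics/m2.png

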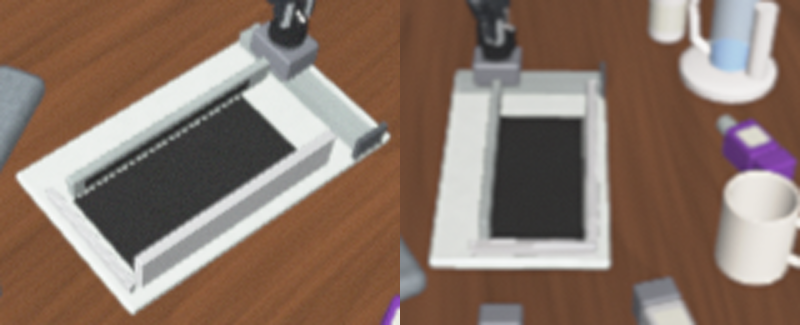

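The bar is now open about 83 mm. I'll pull a little more, then release and rise.

Call:
{"api": "step_arm", "payload": {
  "moves": [
    [[0.01,-0.0033,0],[0,0,0],0],
    [[0,0,0],[0,0,0],0],
    [[0,0,0],[0,0,0],0.6],
    [[0,0,0],[0,0,0],0.6],
    [[0,0,0],[0,0,0],0.6]
  ]
}}

```text
clock: 8.75
ee_pos: [0.4758, 0.2868, 0.1076]
orientation: [-180.0, -0.0, 155.9]
wrist_force: [0.6, 0.3, -0.5]
opening: 0.6
finger_force: 0.0
```

Call:
{"api": "step_arm", "payload": {
  "moves": [
    [[0,0,-0.03],[0,0,0],1],
    [[0,0,-0.05],[0,0,0],1],
    [[0,0,-0.05],[0,0,0],1],
    [[0,0,-0.05],[0,0,0],1],
    [[0,0,-0.05],[0,0,0],1]
  ]
}}

```text
clock: 9.25
ee_pos: [0.4753, 0.2868, 0.3398]
orientation: [180.0, 0.0, 155.9]
wrist_force: [0.1, 0.1, -0.7]
opening: 1.0
finger_force: 0.0
```

```bash
cat >> h.py <<'E'
def axis(fs,fw,vs,vw,cs,cw):
    "bottle: triangulated centre-top points of foot edge and valve end"
    return tri((cs,fs),(cw,fw)),tri((cs,vs),(cw,vw))
def bottles(im,c,roi=None,z=.022):
    "grey/aluminium blobs: pixel centre, world centre at z, valve direction, extents (mm)"
    hsv=cv2.cvtColor(im,cv2.COLOR_BGR2HSV);m=((hsv[...,1]<75)&(hsv[...,2]>90)).astype(np.uint8)*255
    m=cv2.morphologyEx(m,cv2.MORPH_CLOSE,np.ones((5,5)));out=[]
    for k in cv2.findContours(m,0,2)[0]:
        if 300<cv2.contourArea(k)<9000:
            r=cv2.minAreaRect(k);P=np.array([plane(c,p,z)[:2] for p in cv2.boxPoints(r)]);R2=cv2.minAreaRect((P*1000).astype(np.float32))
            out.append((np.round(r[0]),P.mean(0).round(3),np.round(R2[1]),round(R2[2],1)))
    return out
E
python3 - <<'E'
from h import *
print(sensors.read_state()["qpos"].round(1))
for n in("scene","side"):
    print(n)
    for b in bottles(cv2.imread(f"pics/{n}1.png"),cam(n)):
        if 60<max(b[2])<160 and b[1][1]<.1: print(b)
E
```

```text
[ 25.6  -7.4 100.   -0.   87.4 -40.3]
scene
(array([192., 347.]), array([ 0.64 , -0.358]), array([44., 62.]), 89.3)
(array([175., 294.]), array([ 0.523, -0.317]), array([126.,  62.]), 77.4)
(array([265., 282.]), array([ 0.637, -0.154]), array([ 55., 132.]), 10.3)
(array([340., 282.]), array([ 0.752, -0.03 ]), array([ 93., 141.]), 24.7)
(array([209., 236.]), array([ 0.461, -0.173]), array([131.,  65.]), 84.3)
side
(array([337., 327.]), array([ 0.645, -0.351]), array([83., 47.]), 70.8)
(array([279., 319.]), array([ 0.519, -0.317]), array([141.,  52.]), 77.2)
(array([249., 270.]), array([ 0.459, -0.17 ]), array([148.,  52.]), 86.0)
```

Call:
{"api": "step_arm", "payload": {
  "moves": [
    [[-0.0192,-0.0355,0.006],[0,0,0],1],
    [[-0.0192,-0.0355,0.006],[0,0,0],1],
    [[-0.0192,-0.0355,0.006],[0,0,0],1],
    [[-0.0192,-0.0355,0.006],[0,0,0],1],
    [[-0.0192,-0.0355,0.006],[0,0,0],1]
  ]
}}

```text
clock: 9.75
ee_pos: [0.4905, 0.0844, 0.3075]
orientation: [180.0, 0.0, 155.9]
wrist_force: [-0.2, 0.4, -0.8]
opening: 0.999
finger_force: 0.0
```

Call:
{"api": "step_arm", "payload": {
  "moves": [
    [[-0.0192,-0.0355,0.006],[0,0,0],1],
    [[-0.0192,-0.0355,0.006],[0,0,0],1],
    [[-0.0192,-0.0355,0.006],[0,0,0],1],
    [[-0.0192,-0.0355,0.006],[0,0,0],1],
    [[-0.0192,-0.0355,0.006],[0,0,0],1]
  ]
}}

```text
clock: 10.25
ee_pos: [0.5056, -0.117, 0.2776]
orientation: [-180.0, 0.0, 155.9]
wrist_force: [0.2, -0.0, 0.3]
opening: 0.999
finger_force: 0.0
```

Call:
{"api": "step_arm", "payload": {
  "moves": [
    [[-0.0192,-0.0355,0.006],[0,0,0],1],
    [[-0.0192,-0.0355,0.006],[0,0,0],1],
    [[-0.0192,-0.0355,0.006],[0,0,0],1],
    [[-0.0192,-0.0355,0.006],[0,0,0],1],
    [[-0.0192,-0.0355,0.006],[0,0,0],1]
  ]
}}

```text
clock: 10.75
ee_pos: [0.5207, -0.3181, 0.2475]
orientation: [180.0, 0.0, 155.9]
wrist_force: [0.5, 0.3, 0.5]
opening: 1.005
finger_force: 0.0
```

Call:
{"api": "step_arm", "payload": {
  "moves": [
    [[0,0,0],[0,0,7.9],1],
    [[0,0,0],[0,0,7.9],1],
    [[0,0,0],[0,0,7.9],1],
    [[0,0,0],[0,0,7.9],1],
    [[0,0,0],[0,0,7.9],1]
  ]
}}

```text
clock: 11.25
ee_pos: [0.5208, -0.3165, 0.2476]
orientation: [-180.0, -0.0, 116.0]
wrist_force: [0.0, -0.0, 0.1]
opening: 1.0
finger_force: 0.0
```

Call:
{"api": "step_arm", "payload": {
  "moves": [
    [[0,0,0],[0,0,7.9],1],
    [[0,0,0],[0,0,7.9],1],
    [[0,0,0],[0,0,7.9],1],
    [[0,0,0],[0,0,7.9],1],
    [[0,0,0],[0,0,7.9],1]
  ]
}}

```text
clock: 11.75
ee_pos: [0.5208, -0.3164, 0.2476]
orientation: [-180.0, 0.0, 76.6]
wrist_force: [-0.6, -0.7, -0.2]
opening: 1.002
finger_force: 0.0
```

```bash
cat > look.py <<'E'
import sys,pickle
from h import *
n=sys.argv[1];st=sensors.read_state();im=optics.grab_frame("wrist");cv2.imwrite(f"pics/{n}.png",im);pickle.dump(st,open(f"{n}.pkl","wb"))
print(st["ee_pos"].round(4),st["orientation"].round(1),st["qpos"].round(1),st["clock"])
for b in bottles(im,cam("wrist",st)): print(b)
E
python3 look.py w3
```

```text
[ 0.5208 -0.3164  0.2476] [-180.     0.    76.6] [-36.3   2.   99.8  -0.   78.3 -22.9] 11.75
(array([472., 349.]), array([ 0.738, -0.622]), array([ 69., 122.]), 65.1)
(array([ 79., 352.]), array([ 0.191, -0.498]), array([118.,  82.]), 1.1)
(array([397., 272.]), array([ 0.649, -0.476]), array([36., 97.]), 11.8)
(array([151., 271.]), array([ 0.334, -0.401]), array([96., 35.]), 51.2)
(array([385., 192.]), array([ 0.648, -0.365]), array([46., 74.]), 44.4)
(array([ 72., 158.]), array([ 0.292, -0.238]), array([28., 46.]), 76.6)
(array([274., 178.]), array([ 0.52 , -0.319]), array([127.,  48.]), 76.6)
(array([ 54., 116.]), array([ 0.292, -0.189]), array([33., 43.]), 76.6)
(array([348.,  34.]), array([ 0.633, -0.183]), array([64., 70.]), 76.6)
(array([187.,  60.]), array([ 0.458, -0.171]), array([131.,  57.]), 86.0)
```

View pics/w3.png

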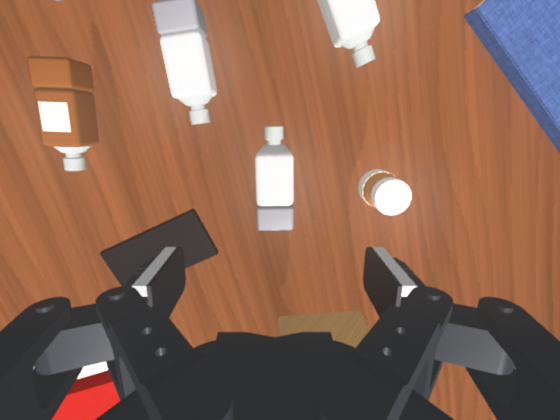

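The image shows bottle C upright in the frame, with the valve at (274,127) and the foot edge at (275,230), 38 px wide. The jar is at (388,193), A at (187,62) and B is cut off at (348,25).

```bash
python3 - <<'E'
from h import *
import pickle
st=pickle.load(open("w3.pkl","rb"));c=cam("wrist",st);s=cam("scene");d=cam("side")
f=plane(c,(275,230),.044);v=plane(c,(274,127),.022);print(f,v,np.linalg.norm((f-v)[:2]),np.degrees(np.arctan2(*(v-f)[1::-1])))
# height check: label/jacket bottle axis from wrist + scene + side at valve tip
print(tri((c,(274,127)),(s,(201,281)),(d,(283,297))))
h=np.array([np.cos(np.radians(76.6)),np.sin(np.radians(76.6))])
g=f[:2]+h*.06;print("grasp",g, "TCP now",st["ee_pos"])
E
```

```text
[ 0.5078612  -0.37344459  0.044     ] [ 0.53397434 -0.25841298  0.022     ] 0.1179583298843314 77.21013537523744
(array([ 0.5345171 , -0.25756668,  0.01402421]), np.float64(0.0011355846660441433))
grasp [ 0.52176607 -0.31507804] TCP now [ 0.52081482 -0.31637398  0.24761317]
```

Call:
{"api": "step_arm", "payload": {
  "moves": [
    [[0,0,0],[0,-7,0],1],
    [[0,0,0],[0,-7,0],1],
    [[0,0,0],[0,-7,0],1],
    [[0,0,0],[0,-7,0],1],
    [[0,0,0],[0,-7,0],1]
  ]
}}

```text
clock: 12.3
ee_pos: [0.5213, -0.3165, 0.2486]
orientation: [180.0, 35.3, 77.0]
wrist_force: [0.5, 0.7, 0.2]
opening: 1.002
finger_force: 0.0
```

```bash
python3 - <<'E'
from h import *
s=sensors.read_state();print(s["qpos"].round(1),s["ee_pos"]);print(R.from_euler("xyz",s["orientation"],degrees=True).as_matrix().round(3))
E
```

```text
[-22.3   0.2 106.2 -37.   71.4   2.3] [ 0.52127022 -0.31646571  0.24864415]
[[ 0.184  0.974 -0.129]
 [ 0.795 -0.225 -0.563]
 [-0.578  0.001 -0.816]]
```

Call:
{"api": "step_arm", "payload": {
  "moves": [
    [[0.0256,0,0.0364],[0,0,0],1],
    [[0.0256,0,0.0364],[0,0,0],1],
    [[0.0256,0,0.0364],[0,0,0],1],
    [[0.0256,0,0.0364],[0,0,0],1],
    [[0.0256,0,0.0364],[0,0,0],1]
  ]
}}

```text
clock: 12.8
ee_pos: [0.5212, -0.316, 0.0238]
orientation: [-180.0, 35.0, 77.0]
wrist_force: [1.6, -0.5, 0.8]
opening: 0.998
finger_force: 0.0
```

Call:
{"api": "step_arm", "payload": {
  "moves": [
    [[0,0,0],[0,0,0],0],
    [[0,0,0],[0,0,0],0],
    [[0,0,0],[0,0,0],0],
    [[0,0,0],[0,0,0],0],
    [[0,0,0],[0,0,0],0]
  ],
  "newtons": 60
}}

```text
clock: 13.3
ee_pos: [0.5233, -0.317, 0.0284]
orientation: [179.6, 35.1, 76.7]
wrist_force: [1.2, 4.0, 6.7]
opening: 0.506
finger_force: 62.9
```

Call:
{"api": "step_arm", "payload": {
  "moves": [
    [[-0.0144,0,-0.0205],[0,0,0],0],
    [[-0.0287,0,-0.041],[0,0,0],0],
    [[-0.0287,0,-0.041],[0,0,0],0],
    [[-0.0287,0,-0.041],[0,0,0],0],
    [[-0.0287,0,-0.041],[0,0,0],0]
  ]
}}

```text
clock: 13.8
ee_pos: [0.5202, -0.3156, 0.2512]
orientation: [-180.0, 34.9, 76.9]
wrist_force: [0.8, -0.4, -5.1]
opening: 0.509
finger_force: 62.8
```

Call:
{"api": "step_arm", "payload": {
  "moves": [
    [[0,0,0],[0,6,0],0],
    [[0,0,0],[0,6,0],0],
    [[0,0,0],[0,6,0],0],
    [[0,0,0],[0,6,0],0],
    [[0,0,0],[0,6,0],0]
  ]
}}

```text
clock: 14.3
ee_pos: [0.5206, -0.3158, 0.2501]
orientation: [180.0, 4.7, 76.9]
wrist_force: [-1.3, 0.3, -5.6]
opening: 0.504
finger_force: 62.8
```

Call:
{"api": "step_arm", "payload": {
  "moves": [
    [[0,0,0],[0,6,0],0],
    [[0,0,0],[0,6,0],0],
    [[0,0,0],[0,6,0],0],
    [[0,0,0],[0,6,0],0],
    [[0,0,0],[0,6,0],0]
  ]
}}

```text
clock: 14.8
ee_pos: [0.5205, -0.3165, 0.25]
orientation: [180.0, -25.2, 76.9]
wrist_force: [0.4, -0.0, -5.1]
opening: 0.506
finger_force: 62.8
```

Call:
{"api": "step_arm", "payload": {
  "moves": [
    [[0,0,0],[0,6,0],0],
    [[0,0,0],[0,6,0],0],
    [[0,0,0],[0,6,0],0],
    [[0,0,0],[0,6,0],0],
    [[0,0,0],[0,6,0],0]
  ]
}}

```text
clock: 15.3
ee_pos: [0.5206, -0.3169, 0.2496]
orientation: [-180.0, -55.1, 76.8]
wrist_force: [-0.1, 0.1, -5.7]
opening: 0.502
finger_force: 63.0
```

```bash
python3 - <<'E'
from h import *
s=sensors.read_state();print(s["qpos"].round(1),s["ee_pos"]);print(R.from_euler("xyz",s["orientation"],degrees=True).as_matrix().round(3))
E
```

```text
[-52.4  18.6  91.8  41.5 106.7 -40.7] [ 0.52063785 -0.31691368  0.24960389]
[[ 0.131  0.974  0.187]
 [ 0.558 -0.228  0.798]
 [ 0.82  -0.    -0.573]]
```

The bottle is upright in the gripper. Next I'll yaw it to the rack heading and carry it over the bay.

Call:
{"api": "step_arm", "payload": {
  "moves": [
    [[0,0,0],[-6.75,0,4.73],0],
    [[0,0,0],[-6.75,0,4.73],0],
    [[0,0,0],[-6.75,0,4.73],0],
    [[0,0,0],[-6.75,0,4.73],0],
    [[0,0,0],[-6.75,0,4.73],0]
  ]
}}

```text
clock: 15.8
ee_pos: [0.5201, -0.3167, 0.2488]
orientation: [-180.0, -54.8, 35.3]
wrist_force: [1.0, 0.2, -4.6]
opening: 0.5
finger_force: 63.2
```

Call:
{"api": "step_arm", "payload": {
  "moves": [
    [[0,0,0],[-6.75,0,4.73],0],
    [[0,0,0],[-6.75,0,4.73],0],
    [[0,0,0],[-6.75,0,4.73],0],
    [[0,0,0],[-6.75,0,4.73],0],
    [[0,0,0],[-6.75,0,4.73],0]
  ]
}}

```text
clock: 16.3
ee_pos: [0.5196, -0.316, 0.2486]
orientation: [180.0, -54.9, -5.8]
wrist_force: [0.2, 0.2, -5.5]
opening: 0.506
finger_force: 63.2
```

Call:
{"api": "step_arm", "payload": {
  "moves": [
    [[-0.0013,-0.0496,-0.0019],[0,0,0],0],
    [[-0.0013,-0.0496,-0.0019],[0,0,0],0],
    [[-0.0013,-0.0496,-0.0019],[0,0,0],0],
    [[-0.0013,-0.0496,-0.0019],[0,0,0],0],
    [[-0.0013,-0.0496,-0.0019],[0,0,0],0]
  ]
}}

```text
clock: 16.8
ee_pos: [0.5315, -0.0777, 0.2477]
orientation: [-180.0, -54.6, -5.5]
wrist_force: [-0.7, 0.7, -5.8]
opening: 0.505
finger_force: 63.9
```

Call:
{"api": "step_arm", "payload": {
  "moves": [
    [[-0.0013,-0.0496,-0.0019],[0,0,0],0],
    [[-0.0013,-0.0496,-0.0019],[0,0,0],0],
    [[-0.0013,-0.0496,-0.0019],[0,0,0],0],
    [[-0.0013,-0.0496,-0.0019],[0,0,0],0],
    [[-0.0013,-0.0496,-0.0019],[0,0,0],0]
  ]
}}

```text
clock: 17.3
ee_pos: [0.5394, 0.0639, 0.2419]
orientation: [179.8, -52.9, -5.7]
wrist_force: [0.2, -0.3, -5.1]
opening: 0.507
finger_force: 63.9
```

```bash
cat > m.py <<'E'
# world target -> shift along tool axes (printed), after current state
import sys
from h import *
s=sensors.read_state();M=R.from_euler("xyz",s["orientation"],degrees=True).as_matrix()
print(s["qpos"].round(1),s["ee_pos"].round(4),s["orientation"].round(1));print(M.round(3))
if len(sys.argv)>3:
    t=np.array([float(a) for a in sys.argv[1:4]]);print("tool shift",(M.T@(t-s["ee_pos"])).round(4))
print("down in tool",(-M[2]).round(4))
E
python3 m.py 0.546 0.179 0.08; python3 - <<'E'
from h import *
for n in("scene","side"):
    cv2.imwrite(f"pics/{n}2.png",optics.grab_frame(n))
a=cv2.resize(cv2.imread("pics/scene2.png")[60:320,140:400],(400,400));b=cv2.resize(cv2.imread("pics/side2.png")[90:350,170:430],(400,400))
cv2.imwrite("pics/m3.png",np.hstack([a,b]))
E
```

```text
[  5.5 -32.  137.8 -23.2  23.6 118.3] [0.5394 0.0639 0.2419] [179.8 -52.9  -5.7]
[[ 0.6   -0.102  0.793]
 [-0.06  -0.995 -0.083]
 [ 0.798  0.002 -0.603]]
tool shift [-0.1321 -0.1155  0.0933]
down in tool [-0.7977 -0.0022  0.6031]
```

View pics/m3.png

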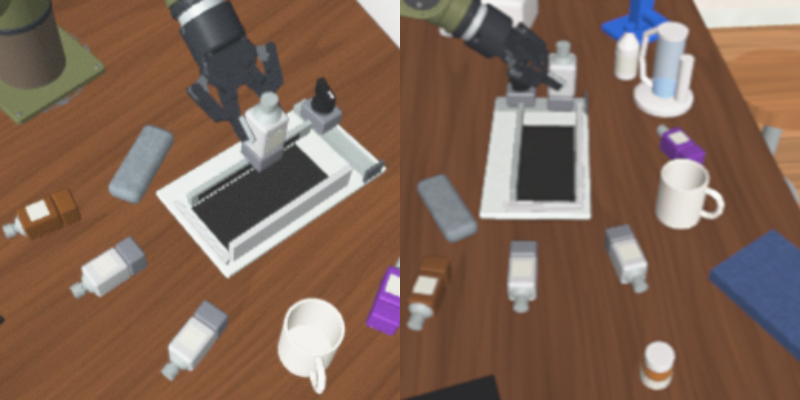

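The view shows C held upright over the bay, but joint 5 is near its 18° limit with the tool heading forward and tilted. I'll turn back to heading rack +y, where the wrist has room, and place C from the −y side.

Call:
{"api": "step_arm", "payload": {
  "moves": [
    [[0,0,0],[6.53,0,-4.94],0],
    [[0,0,0],[6.53,0,-4.94],0],
    [[0,0,0],[6.53,0,-4.94],0],
    [[0,0,0],[6.53,0,-4.94],0],
    [[0,0,0],[6.53,0,-4.94],0]
  ]
}}

```text
clock: 17.9
ee_pos: [0.5341, 0.0606, 0.2296]
orientation: [-179.7, -49.4, 11.3]
wrist_force: [-0.2, 0.7, -4.7]
opening: 0.504
finger_force: 64.5
```

Call:
{"api": "step_arm", "payload": {
  "moves": [
    [[0,0,0],[6.53,0,-4.94],0],
    [[0,0,0],[6.53,0,-4.94],0],
    [[0,0,0],[6.53,0,-4.94],0],
    [[0,0,0],[6.53,0,-4.94],0],
    [[0,0,0],[6.53,0,-4.94],0]
  ]
}}

```text
clock: 18.4
ee_pos: [0.5335, 0.0587, 0.2277]
orientation: [-176.2, -49.6, 44.7]
wrist_force: [0.3, -0.3, -4.4]
opening: 0.503
finger_force: 64.5
```

```bash
python3 m.py 0.533 0.177 0.12
```

```text
[-20.4 -19.1 129.5  54.3  62.   -0.7] [0.5335 0.0587 0.2277] [-176.2  -49.6   44.7]
[[ 0.46   0.738  0.494]
 [ 0.456 -0.674  0.582]
 [ 0.762 -0.043 -0.647]]
tool shift [-0.0284 -0.0755  0.1382]
down in tool [-0.7616  0.0427  0.6466]
```

```bash
cat >> m.py <<'E'
if len(sys.argv)>6:
    T=R.from_euler("xyz",[float(a) for a in sys.argv[4:7]],degrees=True)
    r=(R.from_matrix(M).inv()*T).as_rotvec(degrees=True);n=int(np.ceil(np.abs(r).max()/8.5));print("turn",r.round(2),"rows",n,(r/n).round(3), "shift in turned axes",(T.as_matrix().T@(t-s["ee_pos"])).round(4))
E
python3 m.py 0.533 0.177 0.2 180 -55 84.4
```

```text
[-20.4 -19.1 129.5  54.3  62.   -0.7] [0.5335 0.0587 0.2277] [-176.2  -49.6   44.7]
[[ 0.46   0.738  0.494]
 [ 0.456 -0.674  0.582]
 [ 0.762 -0.043 -0.647]]
tool shift [ 0.0326 -0.0789  0.0864]
down in tool [-0.7616  0.0427  0.6466]
turn [ 27.69   4.36 -24.36] rows 4 [ 6.923  1.091 -6.09 ] shift in turned axes [ 0.0448 -0.0121  0.1123]
```

Call:
{"api": "step_arm", "payload": {
  "moves": [
    [[0,0,0],[6.92,1.09,-6.09],0],
    [[0,0,0],[6.92,1.09,-6.09],0],
    [[0,0,0],[6.92,1.09,-6.09],0],
    [[0,0,0],[6.92,1.09,-6.09],0],
    [[0,0,0],[0,0,0],0]
  ]
}}

```text
clock: 18.9
ee_pos: [0.5359, 0.0581, 0.227]
orientation: [-179.4, -54.6, 80.8]
wrist_force: [-0.1, 0.0, -4.9]
opening: 0.505
finger_force: 64.8
```

```bash
python3 m.py 0.534 0.184 0.18 180 -55 84.4
```

```text
[-22.7  -1.7 116.7  52.4  86.4 -27.8] [0.5359 0.0581 0.227 ] [-179.4  -54.6   80.8]
[[ 0.093  0.988  0.12 ]
 [ 0.571 -0.151  0.807]
 [ 0.816 -0.006 -0.579]]
tool shift [ 0.0334 -0.0206  0.1285]
down in tool [-0.8155  0.0065  0.5787]
turn [ 2.32  0.35 -2.09] rows 1 [ 2.315  0.35  -2.086] shift in turned axes [ 0.0332 -0.0142  0.1294]
```

Call:
{"api": "step_arm", "payload": {
  "moves": [
    [[0,0,0],[2.32,0.35,-2.09],0],
    [[0.0111,-0.0047,0.0431],[0,0,0],0],
    [[0.0111,-0.0047,0.0431],[0,0,0],0],
    [[0.0111,-0.0047,0.0431],[0,0,0],0],
    [[0,0,0],[0,0,0],0]
  ]
}}

```text
clock: 19.4
ee_pos: [0.5286, 0.1892, 0.1786]
orientation: [-179.5, -55.0, 84.3]
wrist_force: [-1.5, -0.2, -5.4]
opening: 0.505
finger_force: 65.2
```

```bash
python3 m.py 0.534 0.184 0.08 180 -55 84.4; python3 look.py w4 | head -1;  python3 - <<'E'
from h import *
for n in("scene","side"):
    cv2.imwrite(f"pics/{n}3.png",optics.grab_frame(n))
a=cv2.resize(cv2.imread("pics/scene3.png")[70:240,230:400],(400,400));b=cv2.resize(cv2.imread("pics/side3.png")[90:260,210:380],(400,400))
cv2.imwrite("pics/m4.png",np.hstack([a,b]))
E
```

```text
[ -8.8   0.  120.4  57.5  75.8 -27.1] [0.5286 0.1892 0.1786] [-179.5  -55.    84.3]
[[ 0.057  0.996  0.073]
 [ 0.57  -0.093  0.816]
 [ 0.819 -0.005 -0.573]]
tool shift [-0.0834  0.0064  0.0526]
down in tool [-0.8194  0.0049  0.5732]
turn [-0.38 -0.02 -0.08] rows 1 [-0.379 -0.024 -0.075] shift in turned axes [-0.0834  0.0059  0.0527]
[0.5286 0.1892 0.1786] [-179.5  -55.    84.3] [ -8.8   0.  120.4  57.5  75.8 -27.1] 19.4
```

View pics/m4.png

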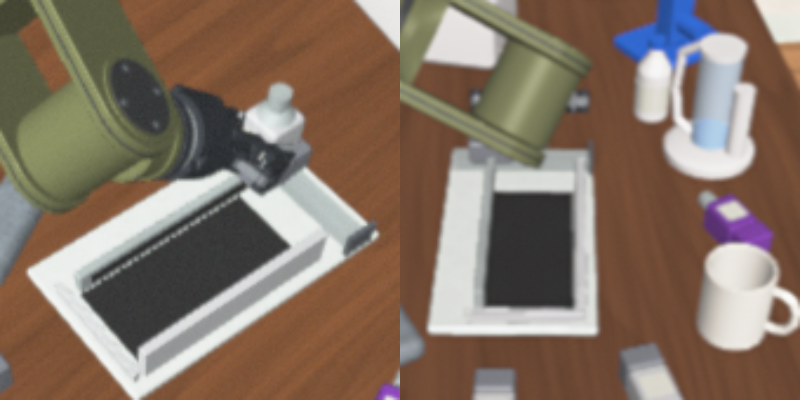

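The view shows C upright over the bay's +y end with the fingers clear of the bar and rail. Next I'll lower it.

Call:
{"api": "step_arm", "payload": {
  "moves": [
    [[-0.0278,0.002,0.0176],[-0.3,0,0],0],
    [[-0.0278,0.002,0.0176],[0,0,0],0],
    [[-0.0278,0.002,0.0176],[0,0,0],0],
    [[0,0,0],[0,0,0],0]
  ]
}}

```text
clock: 19.95
ee_pos: [0.5361, 0.1794, 0.0789]
orientation: [-179.5, -55.0, 83.7]
wrist_force: [-1.6, 0.4, -5.1]
opening: 0.507
finger_force: 65.0
```

Call:
{"api": "step_arm", "payload": {
  "moves": [
    [[-0.0025,0,0.0017],[0,0,0],0],
    [[-0.0025,0,0.0017],[0,0,0],0],
    [[0,0,0],[0,0,0],0]
  ]
}}

```text
clock: 20.25
ee_pos: [0.5393, 0.1804, 0.0786]
orientation: [179.4, -55.1, 84.7]
wrist_force: [0.5, -0.4, -3.9]
opening: 0.504
finger_force: 65.1
```

```bash
python3 m.py 0.534 0.184 0.07 180 -55 84.4
```

```text
[ -9.6  10.9 120.8  60.6  70.  -37.9] [0.5393 0.1804 0.0786] [179.4 -55.1  84.7]
[[ 0.053  0.995  0.086]
 [ 0.57  -0.101  0.816]
 [ 0.82   0.006 -0.572]]
tool shift [-0.0052 -0.0057  0.0074]
down in tool [-0.8201 -0.0058  0.5723]
turn [ 0.36 -0.09  0.16] rows 1 [ 0.356 -0.091  0.157] shift in turned axes [-0.0052 -0.0057  0.0075]
```

```bash
python3 - <<'E'
from h import *
s=sensors.read_state();print(s["tau"].round(2),s["wrist_force"],s["wrist_torque"],s["qvel"].round(2))
for n in("scene","side"):
    cv2.imwrite(f"pics/{n}4.png",optics.grab_frame(n))
a=cv2.resize(cv2.imread("pics/scene4.png")[80:250,200:370],(500,500));b=cv2.resize(cv2.imread("pics/side4.png")[90:260,210:380],(300,300))
v=np.zeros((500,800,3),np.uint8);v[:,:500]=a;v[:300,500:]=b;cv2.imwrite("pics/m5.png",v)
E
```

```text
[-1.700e-01 -3.734e+01 -2.843e+01  2.660e+00  2.110e+00 -2.000e-02] [ 0.53746141 -0.40366314 -3.94231635] [-1.06609673  0.1115487   0.03094858] [ 0.39 -0.13  0.28 -0.05  0.35  0.08]
```

View pics/m5.png

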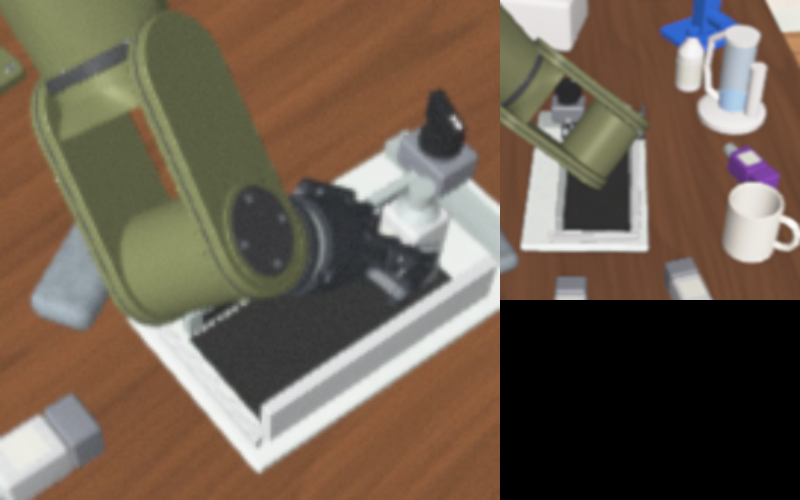

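The arm's fork seems to have touched the bar: commanded descent stopped at z = 0.079 with little wrist load. I'll back up 6 mm and lessen the tilt by 12°. The bottle then leans slightly and will right itself on its foot.

Call:
{"api": "step_arm", "payload": {
  "moves": [
    [[0.007,0,-0.005],[0,0,0],0],
    [[0,0,0],[0,-6,0],0],
    [[0,0,0],[0,-6,0],0],
    [[0,0,0],[0,0,0],0]
  ]
}}

```text
clock: 20.75
ee_pos: [0.5397, 0.182, 0.0892]
orientation: [179.3, -43.2, 84.8]
wrist_force: [0.8, 0.8, -4.2]
opening: 0.508
finger_force: 65.4
```

```bash
python3 m.py 0.533 0.184 0.075 180 -43 84.4
```

```text
[ -5.5   5.8 120.1  49.4  64.3 -26.6] [0.5397 0.182  0.0892] [179.3 -43.2  84.8]
[[ 0.066  0.995  0.073]
 [ 0.726 -0.098  0.68 ]
 [ 0.684  0.009 -0.729]]
tool shift [-0.0087 -0.007   0.0113]
down in tool [-0.6841 -0.0086  0.7294]
turn [ 0.39 -0.17  0.31] rows 1 [ 0.388 -0.166  0.307] shift in turned axes [-0.0087 -0.0069  0.0113]
```

Call:
{"api": "step_arm", "payload": {
  "moves": [
    [[-0.004,-0.0035,0.006],[0.4,0,0.3],0],
    [[-0.004,-0.0035,0.006],[0,0,0],0],
    [[0,0,0],[0,0,0],0]
  ]
}}

```text
clock: 21.05
ee_pos: [0.5338, 0.1837, 0.0762]
orientation: [-179.7, -43.5, 84.1]
wrist_force: [-6.8, -9.1, 21.8]
opening: 0.501
finger_force: 68.5
```

Call:
{"api": "step_arm", "payload": {
  "moves": [
    [[-0.0015,0,0.0015],[0,0,0],0],
    [[-0.0015,0,0.0015],[0,0,0],0],
    [[0,0,0],[0,0,0],0]
  ]
}}

```text
clock: 21.35
ee_pos: [0.5341, 0.1837, 0.076]
orientation: [-179.7, -43.8, 84.3]
wrist_force: [-19.2, -19.4, 44.9]
opening: 0.506
finger_force: 71.4
```

Call:
{"api": "step_arm", "payload": {
  "moves": [
    [[0.0024,0,-0.0026],[0,0,0],0],
    [[0,0,0],[0,0,0],0],
    [[0,0,0],[0,0,0],0.55]
  ]
}}

```text
clock: 21.65
ee_pos: [0.5328, 0.1832, 0.0726]
orientation: [-179.7, -43.3, 84.0]
wrist_force: [-0.6, 0.3, 0.5]
opening: 0.553
finger_force: 0.0
```

Call:
{"api": "step_arm", "payload": {
  "moves": [
    [[0,0,0],[0,0,0],0.62],
    [[0,0,0],[0,0,0],0.68],
    [[0,0,0],[0,0,0],0.72],
    [[0,0,0],[0,0,0],0.72]
  ]
}}

```text
clock: 22.05
ee_pos: [0.5308, 0.1838, 0.0699]
orientation: [-179.4, -43.1, 83.9]
wrist_force: [0.2, -0.5, -0.0]
opening: 0.719
finger_force: 0.0
```

```bash
python3 m.py; python3 - <<'E'
from h import *
for n in("scene","side"):
    cv2.imwrite(f"pics/{n}5.png",optics.grab_frame(n))
a=cv2.resize(cv2.imread("pics/scene5.png")[80:250,200:370],(500,500));b=cv2.resize(cv2.imread("pics/side5.png")[90:260,210:380],(300,300))
v=np.zeros((500,800,3),np.uint8);v[:,:500]=a;v[:300,500:]=b;cv2.imwrite("pics/m6.png",v)
E
```

```text
[ -5.3   7.  121.1  49.9  63.3 -27.6] [0.5308 0.1838 0.0699] [-179.4  -43.1   83.9]
[[ 0.078  0.995  0.062]
 [ 0.726 -0.099  0.681]
 [ 0.684 -0.008 -0.73 ]]
down in tool [-0.6835  0.0075  0.7299]
```

View pics/m6.png

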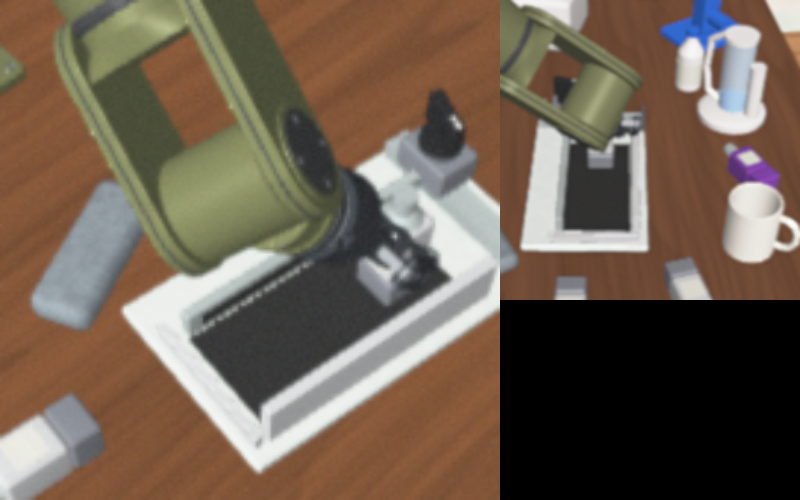

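```bash
python3 - <<'E'
from h import *
c,d=cam("scene"),cam("side")
for n,X in[("foot",(.534,.19,.012)),("mid",(.534,.19,.06)),("jtop",(.534,.19,.104)),("valve",(.534,.19,.132))]:print(n,proj(c,X).round(),proj(d,X).round())
print("seen valve",tri((c,(336,146)),(d,(210+75*.567,90+95*.567))))
for z in(.012,.03,.05):print(plane(c,(331,175),z).round(3),plane(d,(210+100*.567,90+158*.567),z).round(3))
print(tri((c,(331,175)),(d,(267,179.5))))
E
```

```text
foot [335. 172.] [267. 178.]
mid [337. 161.] [267. 166.]
jtop [340. 150.] [267. 154.]
valve [341. 142.] [267. 146.]
seen valve (array([0.50614383, 0.20281561, 0.11466939]), np.float64(0.02071711532058479))
[0.534 0.174 0.012] [0.532 0.181 0.012]
[0.541 0.163 0.03 ] [0.531 0.159 0.03 ]
[0.55  0.151 0.05 ] [0.529 0.135 0.05 ]
(array([0.533953  , 0.17368726, 0.01600683]), np.float64(0.0020013572412374094))
```

Projecting an upright bottle at this spot gives foot (335,172) and valve (341,142). The observed foot (331,175) and valve (336,146) match a standing bottle at y ≈ 0.175. Next I'll retract.

Call:
{"api": "step_arm", "payload": {
  "moves": [
    [[0,0,-0.02],[0,0,0],0.72],
    [[0,0,-0.04],[0,0,0],0.72],
    [[0,0,-0.05],[0,0,0],0.72],
    [[0.034,0,-0.0365],[0,0,0],1],
    [[0.034,0,-0.0365],[0,0,0],1]
  ]
}}

```text
clock: 22.65
ee_pos: [0.5245, 0.1077, 0.2518]
orientation: [-179.4, -43.1, 83.8]
wrist_force: [1.3, -0.6, 0.5]
opening: 0.995
finger_force: 0.0
```

Call:
{"api": "step_arm", "payload": {
  "moves": [
    [[0,0,0],[0,-8.5,0],1],
    [[0,0,0],[0,-8.5,0],1],
    [[0,0,0],[0,-8.5,0],1],
    [[0,0,0],[0,-8.5,0],1],
    [[0,0,0],[0,-8.5,0],1]
  ]
}}

```text
clock: 23.15
ee_pos: [0.5253, 0.1085, 0.252]
orientation: [-179.8, -0.3, 84.3]
wrist_force: [0.7, 0.2, -0.1]
opening: 1.003
finger_force: 0.0
```

```bash
python3 look.py w5; python3 m.py 0.461 -0.17 0.25 180 0 85
```

```text
[0.5253 0.1085 0.252 ] [-179.8   -0.3   84.3] [  5.8  -7.6 108.5   0.3  79.2  11.4] 23.15
(array([396., 268.]), array([ 0.673, -0.028]), array([24., 89.]), 26.8)
(array([488., 287.]), array([ 0.798, -0.07 ]), array([ 87., 241.]), 54.6)
(array([125., 253.]), array([0.32 , 0.028]), array([ 89., 106.]), 50.6)
(array([507., 147.]), array([0.802, 0.119]), array([40., 33.]), 21.6)
(array([483., 110.]), array([0.77 , 0.164]), array([49., 35.]), 13.3)
(array([504.,  18.]), array([0.786, 0.258]), array([ 33., 123.]), 84.3)
[  6.1  -7.5 108.5   0.2  79.2  11.6] [0.5253 0.1111 0.252 ] [-179.8   -0.2   84.5]
[[ 0.096  0.995 -0.003]
 [ 0.995 -0.096  0.003]
 [ 0.003 -0.003 -1.   ]]
tool shift [-0.286  -0.0369  0.0012]
down in tool [-0.0031  0.0035  1.    ]
turn [-0.2  -0.18 -0.53] rows 1 [-0.198 -0.179 -0.525] shift in turned axes [-0.2856 -0.0395  0.002 ]
```

Call:
{"api": "step_arm", "payload": {
  "moves": [
    [[-0.041,-0.0053,0],[0,0,0],1],
    [[-0.041,-0.0053,0],[0,0,0],1],
    [[-0.041,-0.0053,0],[0,0,0],1],
    [[-0.041,-0.0053,0],[0,0,0],1],
    [[-0.041,-0.0053,0],[0,0,0],1]
  ]
}}

```text
clock: 23.7
ee_pos: [0.4774, -0.094, 0.2484]
orientation: [-179.7, -0.7, 84.3]
wrist_force: [1.0, -0.5, -0.5]
opening: 1.002
finger_force: 0.0
```

Call:
{"api": "step_arm", "payload": {
  "moves": [
    [[-0.04,-0.0053,0],[0,0,0],1],
    [[-0.04,-0.0053,0],[0,0,0],1],
    [[0,0,0],[0,0,0],1]
  ]
}}

```text
clock: 24.0
ee_pos: [0.4584, -0.1747, 0.2475]
orientation: [-179.6, -0.6, 84.0]
wrist_force: [-0.2, -0.4, -0.3]
opening: 0.999
finger_force: 0.0
```

```bash
python3 look.py w6; python3 - <<'E'
from h import *
a=cv2.imread("pics/w5.png");b=cv2.imread("pics/w6.png")
cv2.imwrite("pics/m7.png",np.hstack([cv2.resize(a,(400,300)),cv2.resize(b,(400,300))]))
E
```

```text
[ 0.4584 -0.1747  0.2475] [-179.6   -0.6   84. ] [-27.4 -13.4 114.    0.5  80.  -21.4] 24.0
(array([ 85., 408.]), array([ 0.137, -0.491]), array([118.,  47.]), 5.2)
(array([471., 348.]), array([ 0.707, -0.441]), array([ 62., 111.]), 70.4)
(array([ 79., 347.]), array([ 0.157, -0.385]), array([109.,  62.]), 7.4)
(array([396., 271.]), array([ 0.603, -0.312]), array([33., 94.]), 19.9)
(array([146., 264.]), array([ 0.279, -0.268]), array([90., 45.]), 50.8)
(array([149., 212.]), array([ 0.297, -0.199]), array([37., 34.]), 73.3)
(array([540., 188.]), array([ 0.776, -0.22 ]), array([ 45., 127.]), 5.7)
(array([276., 180.]), array([ 0.459, -0.177]), array([124.,  50.]), 84.2)
(array([428., 147.]), array([ 0.64 , -0.157]), array([ 66., 132.]), 11.1)
(array([522.,  34.]), array([ 0.737, -0.046]), array([67., 93.]), 84.0)
(array([292.,  25.]), array([ 0.493, -0.01 ]), array([ 48., 204.]), 84.0)
(array([149.,  41.]), array([ 0.338, -0.012]), array([ 65., 131.]), 24.6)
```

View pics/m7.png

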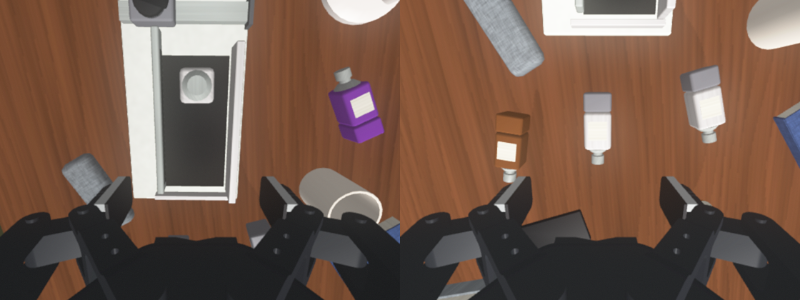

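The left picture shows C standing upright and square in the bay at (196,85). On the right, A lies at (598,127), aligned with the frame with its foot at the top. B is at (705,105) and brown at (512,145).

```bash
python3 - <<'E'
from h import *
import pickle
c5,c6=[cam("wrist",pickle.load(open(f"w{i}.pkl","rb"))) for i in(5,6)]
C=plane(c5,(275,119),.132)[:2];O=np.array([.506,.1225]);d=C-O
print("C top",C,"rack",.9952*d[0]-.0976*d[1],.0976*d[0]+.9952*d[1])
f=plane(c6,(277,131),.044);v=plane(c6,(277,230),.022);print(f,v,np.linalg.norm((f-v)[:2]))
f1=plane(c5,(244*1.4,42*1.4),.062);print("rail/bar pts",f1)
E
```

```text
C top [0.53176084 0.17644477] rack 0.020372181141573395 0.05620009334236044
[ 0.4658227  -0.11726197  0.044     ] [ 0.45360432 -0.23842908  0.022     ] 0.12178159892285266
rail/bar pts [0.60251104 0.22758443 0.062     ]
```

Call:
{"api": "step_arm", "payload": {
  "moves": [
    [[0,0,0],[0,8,0],1],
    [[0,0,0],[0,8,0],1],
    [[0,0,0],[0,8,0],1],
    [[0,0,0],[0,8,0],1],
    [[0,0,0],[0,8,0],1]
  ]
}}

```text
clock: 24.55
ee_pos: [0.4604, -0.1707, 0.2488]
orientation: [-179.7, -40.9, 84.2]
wrist_force: [-0.5, 0.5, -0.1]
opening: 0.998
finger_force: 0.0
```

```bash
python3 m.py 0.459 -0.177 0.028 180 -40 84.2
```

```text
[-43.   -1.6 109.5  31.7  98.5 -40. ] [ 0.4604 -0.1707  0.2488] [-179.7  -40.9   84.2]
[[ 0.077  0.995  0.062]
 [ 0.751 -0.098  0.652]
 [ 0.655 -0.004 -0.755]]
tool shift [-1.496e-01  1.000e-04  1.626e-01]
down in tool [-0.6553  0.0036  0.7554]
turn [-0.26 -0.94 -0.02] rows 1 [-0.256 -0.942 -0.016] shift in turned axes [-0.1469 -0.0007  0.1651]
```

Call:
{"api": "step_arm", "payload": {
  "moves": [
    [[-0.0299,0,0.0325],[0,0,0],1],
    [[-0.0299,0,0.0325],[0,0,0],1],
    [[-0.0299,0,0.0325],[0,0,0],1],
    [[-0.0299,0,0.0325],[0,0,0],1],
    [[-0.0299,0,0.0325],[0,0,0],1]
  ]
}}

```text
clock: 25.05
ee_pos: [0.458, -0.1778, 0.0257]
orientation: [-179.6, -40.6, 84.1]
wrist_force: [0.2, -0.6, 1.0]
opening: 1.003
finger_force: 0.0
```

Call:
{"api": "step_arm", "payload": {
  "moves": [
    [[0,0,0],[0,0,0],0],
    [[0,0,0],[0,0,0],0],
    [[0,0,0],[0,0,0],0],
    [[0,0,0],[0,0,0],0],
    [[0,0,0],[0,0,0],0]
  ],
  "newtons": 60
}}

```text
clock: 25.55
ee_pos: [0.4594, -0.1804, 0.0299]
orientation: [-179.9, -40.4, 84.2]
wrist_force: [1.7, -2.3, 4.0]
opening: 0.504
finger_force: 62.1
```

```bash
python3 m.py
```

```text
[-43.7  15.7 114.8  31.3  79.1 -52.3] [ 0.4594 -0.1804  0.0299] [-179.9  -40.4   84.2]
[[ 0.077  0.995  0.064]
 [ 0.757 -0.1    0.645]
 [ 0.649 -0.001 -0.761]]
down in tool [-0.6486  0.0012  0.7611]
```

Call:
{"api": "step_arm", "payload": {
  "moves": [
    [[0.0163,0,-0.019],[0,0,0],0],
    [[0.0325,0,-0.038],[0,0,0],0],
    [[0.0325,0,-0.038],[0,0,0],0],
    [[0,0,0],[0,-6,0],0],
    [[0,0,0],[0,-6,0],0]
  ]
}}

```text
clock: 26.05
ee_pos: [0.4589, -0.1807, 0.1546]
orientation: [-179.9, -28.2, 84.2]
wrist_force: [-1.0, 0.1, -3.1]
opening: 0.507
finger_force: 62.0
```

Call:
{"api": "step_arm", "payload": {
  "moves": [
    [[0,0,0],[0,-6,0],0],
    [[0,0,0],[0,-6,0],0],
    [[0,0,0],[0,-6,0],0],
    [[0,0,0],[0,-6,0],0],
    [[0,0,0],[0,-6,0],0]
  ]
}}

```text
clock: 26.55
ee_pos: [0.4579, -0.179, 0.153]
orientation: [-179.7, 1.7, 84.3]
wrist_force: [0.3, -0.0, -3.2]
opening: 0.505
finger_force: 62.0
```

Call:
{"api": "step_arm", "payload": {
  "moves": [
    [[0,0,0],[0,-6,0],0],
    [[0,0,0],[0,-6,0],0],
    [[0,0,0],[0,-6,0],0],
    [[0,0,0],[0,-6,0],0],
    [[0,0,0],[0,-6,0],0]
  ]
}}

```text
clock: 27.05
ee_pos: [0.4578, -0.1786, 0.1528]
orientation: [-179.7, 31.6, 84.4]
wrist_force: [-0.6, 0.2, -3.6]
opening: 0.503
finger_force: 62.0
```

Call:
{"api": "step_arm", "payload": {
  "moves": [
    [[0,0,0],[0,-6,0],0],
    [[0,0,0],[0,-6,0],0],
    [[0,0,0],[0,-6,0],0],
    [[0,0,0],[0,0,0],0]
  ]
}}

```text
clock: 27.45
ee_pos: [0.4566, -0.1775, 0.1496]
orientation: [-179.0, 49.3, 85.1]
wrist_force: [-0.7, 0.1, -4.8]
opening: 0.506
finger_force: 62.1
```

```bash
python3 m.py
```

```text
[ -4.1  -3.4 124.7 -53.   71.6  25. ] [ 0.4566 -0.1775  0.1496] [-179.    49.3   85.1]
[[ 0.056  0.995 -0.081]
 [ 0.65  -0.098 -0.754]
 [-0.758 -0.011 -0.652]]
down in tool [0.7582 0.011  0.6519]
```

Call:
{"api": "step_arm", "payload": {
  "moves": [
    [[0.0205,0,0.0176],[0,0,0],0],
    [[0.0205,0,0.0176],[0,0,0],0],
    [[0.019,0,0.0163],[0,0,0],0],
    [[0,0,0],[0,0,0],0]
  ]
}}

```text
clock: 27.85
ee_pos: [0.455, -0.1791, 0.0702]
orientation: [-178.9, 49.2, 85.0]
wrist_force: [-1.3, -0.1, -3.0]
opening: 0.506
finger_force: 62.1
```

Call:
{"api": "step_arm", "payload": {
  "moves": [
    [[0.0015,0,0.0013],[0,0,0],0],
    [[0,0,0],[0,0,0],0]
  ]
}}

```text
clock: 28.05
ee_pos: [0.4588, -0.1795, 0.0728]
orientation: [-179.7, 49.4, 84.5]
wrist_force: [-0.5, 0.4, -2.8]
opening: 0.507
finger_force: 62.1
```

Call:
{"api": "step_arm", "payload": {
  "moves": [
    [[0,0,0],[0,0,0],0],
    [[0,0,0],[0,0,0],0],
    [[0,0,0],[0,0,0],0]
  ]
}}

```text
clock: 28.35
ee_pos: [0.4582, -0.1792, 0.0719]
orientation: [-179.6, 49.4, 84.6]
wrist_force: [0.1, -0.4, -3.3]
opening: 0.507
finger_force: 62.1
```

Call:
{"api": "step_arm", "payload": {
  "moves": [
    [[0.0023,0,0.002],[0,0,0],0],
    [[0.0023,0,0.002],[0,0,0],0],
    [[0,0,0],[0,0,0],0],
    [[0,0,0],[0,0,0],0]
  ]
}}

```text
clock: 28.75
ee_pos: [0.4579, -0.1793, 0.0654]
orientation: [-179.5, 49.5, 84.7]
wrist_force: [-0.5, 0.5, 1.0]
opening: 0.508
finger_force: 62.4
```

Call:
{"api": "step_arm", "payload": {
  "moves": [
    [[0,0,0],[0,0,0],0.56],
    [[0,0,0],[0,0,0],0.65],
    [[0,0,0],[0,0,0],0.75],
    [[0,0,0],[0,0,0],0.75]
  ]
}}

```text
clock: 29.15
ee_pos: [0.4578, -0.1792, 0.0652]
orientation: [-179.5, 49.4, 84.7]
wrist_force: [-0.6, 0.4, 0.1]
opening: 0.749
finger_force: 0.0
```

Call:
{"api": "step_arm", "payload": {
  "moves": [
    [[0,0,-0.02],[0,0,0],0.75],
    [[0,0,-0.04],[0,0,0],0.75],
    [[0,0,-0.05],[0,0,0],0.75],
    [[-0.0379,0,-0.0326],[0,0,0],1],
    [[-0.0379,0,-0.0326],[0,0,0],1]
  ]
}}

```text
clock: 29.65
ee_pos: [0.4668, -0.095, 0.2378]
orientation: [-179.3, 49.4, 85.0]
wrist_force: [1.8, 0.2, -0.2]
opening: 0.998
finger_force: 0.0
```

Call:
{"api": "step_arm", "payload": {
  "moves": [
    [[0,0,0],[0,-8.3,0],1],
    [[0,0,0],[0,-8.3,0],1],
    [[0,0,0],[0,0,0],1]
  ]
}}

```text
clock: 29.95
ee_pos: [0.4659, -0.0952, 0.2336]
orientation: [-178.2, 66.0, 86.0]
wrist_force: [-0.5, 0.3, -1.1]
opening: 1.003
finger_force: 0.0
```

```bash
python3 m.py
```

```text
[ 10.2  -0.8 120.  -61.4  91.3  32.1] [ 0.4659 -0.0952  0.2336] [-178.2   66.    86. ]
[[ 0.028  0.995 -0.094]
 [ 0.405 -0.098 -0.909]
 [-0.914 -0.013 -0.406]]
down in tool [0.9138 0.0127 0.4059]
```

Call:
{"api": "step_arm", "payload": {
  "moves": [
    [[0,0,0],[0,8.25,0],1],
    [[0,0,0],[0,8.25,0],1],
    [[0,0,0],[0,8.25,0],1],
    [[0,0,0],[0,8.25,0],1],
    [[0,0,0],[0,8.25,0],1]
  ]
}}

```text
clock: 30.45
ee_pos: [0.4679, -0.0957, 0.2383]
orientation: [-179.9, 24.3, 84.4]
wrist_force: [0.2, 0.0, -1.8]
opening: 1.005
finger_force: 0.0
```

Call:
{"api": "step_arm", "payload": {
  "moves": [
    [[0,0,0],[0,8.25,0],1],
    [[0,0,0],[0,8.25,0],1],
    [[0,0,0],[0,8.25,0],1],
    [[0,0,0],[0,0,0],1],
    [[0,0,0],[0,0,0],1]
  ]
}}

```text
clock: 30.95
ee_pos: [0.467, -0.0969, 0.2371]
orientation: [-179.7, 0.1, 84.2]
wrist_force: [0.2, -0.6, -0.2]
opening: 1.001
finger_force: 0.0
```

```bash
python3 m.py .457 -.187 .25 180 0 84.2
```

```text
[-1.810e+01 -1.510e+01  1.164e+02 -1.000e-01  7.900e+01 -1.230e+01] [ 0.467  -0.0969  0.2371] [-1.797e+02  1.000e-01  8.420e+01]
[[ 0.101  0.995 -0.005]
 [ 0.995 -0.101 -0.001]
 [-0.001 -0.005 -1.   ]]
tool shift [-0.0906 -0.0009 -0.0128]
down in tool [0.0012 0.0049 1.    ]
turn [-0.28  0.07 -0.02] rows 1 [-0.28   0.07  -0.018] shift in turned axes [-0.0906 -0.0009 -0.0129]
```

Call:
{"api": "step_arm", "payload": {
  "moves": [
    [[-0.0302,0,-0.0043],[-0.28,0,0],1],
    [[-0.0302,0,-0.0043],[0,0,0],1],
    [[-0.0302,0,-0.0043],[0,0,0],1],
    [[0,0,0],[0,0,0],1]
  ]
}}

```text
clock: 31.35
ee_pos: [0.4584, -0.1876, 0.2501]
orientation: [-180.0, 0.1, 84.2]
wrist_force: [0.3, 0.7, -0.2]
opening: 1.002
finger_force: 0.0
```

```bash
python3 look.py w7; python3 - <<'E'
from h import *
import pickle
c=cam("wrist",pickle.load(open("w7.pkl","rb")));im=cv2.imread("pics/w7.png")
hsv=cv2.cvtColor(im,cv2.COLOR_BGR2HSV);m=((hsv[...,1]<75)&(hsv[...,2]>90)).astype(np.uint8)*255
for k in cv2.findContours(m,0,2)[0]:
    x,y,w,h=cv2.boundingRect(k)
    if cv2.contourArea(k)>300 and abs(x+w/2-276)<90 and y<250: print((x,y,w,h),cv2.contourArea(k),[plane(c,p,.092).round(3)[:2].tolist() for p in((x,y),(x+w,y+h))])
print("exp jacket top",[proj(c,(.457+a,-.187+b,.092)).round() for a,b in((-.022,-.022),(.022,.022))],"foot",[proj(c,(.457+a,-.187+b,0)).round() for a,b in((-.022,-.022),(.022,.022))])
E
```

```text
[ 0.4584 -0.1876  0.2501] [-1.80e+02  1.00e-01  8.42e+01] [-2.840e+01 -1.320e+01  1.135e+02 -1.000e-01  7.960e+01 -2.260e+01] 31.35
(array([ 84., 402.]), array([ 0.136, -0.503]), array([129.,  71.]), 6.0)
(array([472., 348.]), array([ 0.715, -0.462]), array([ 64., 118.]), 69.8)
(array([ 78., 347.]), array([ 0.155, -0.406]), array([112.,  64.]), 8.3)
(array([246., 317.]), array([ 0.4  , -0.379]), array([41., 34.]), 15.0)
(array([406., 267.]), array([ 0.619, -0.326]), array([62., 96.]), 20.8)
(array([152., 271.]), array([ 0.283, -0.298]), array([96., 34.]), 58.4)
(array([149., 232.]), array([ 0.292, -0.242]), array([31., 27.]), 74.8)
(array([146., 198.]), array([ 0.297, -0.198]), array([38., 33.]), 75.5)
(array([272., 183.]), array([ 0.455, -0.195]), array([65., 55.]), 84.3)
(array([540., 180.]), array([ 0.779, -0.225]), array([ 48., 138.]), 6.5)
(array([442., 115.]), array([ 0.657, -0.138]), array([ 68., 135.]), 1.3)
(array([522.,  28.]), array([ 0.738, -0.053]), array([53., 91.]), 84.3)
(array([288.,  18.]), array([ 0.49 , -0.018]), array([ 33., 199.]), 84.3)
(array([151.,  33.]), array([ 0.343, -0.021]), array([ 65., 112.]), 24.6)
(250, 157, 45, 53) 2151.0 [[0.438, -0.153], [0.477, -0.21]]
(196, 0, 186, 36) 6225.0 [[0.409, -0.018], [0.564, -0.061]]
exp jacket top [array([254., 213.]), array([294., 165.])] foot [array([258., 192.]), array([289., 155.])]
```

A stands upright where predicted. B's blob has shifted, so it was knocked aside and I'll re-measure it later. Next I'll regrasp A from above.

Call:
{"api": "step_arm", "payload": {
  "moves": [
    [[0.0005,-0.0005,0.035],[0,0,0],1],
    [[0.0005,-0.0005,0.035],[0,0,0],1],
    [[0.0005,-0.0005,0.035],[0,0,0],1],
    [[0.0005,-0.0005,0.035],[0,0,0],1],
    [[0.0005,-0.0005,0.035],[0,0,0],1]
  ]
}}

```text
clock: 31.9
ee_pos: [0.4557, -0.1814, 0.073]
orientation: [-179.9, 0.0, 84.5]
wrist_force: [-0.1, -0.3, -0.3]
opening: 1.003
finger_force: 0.0
```

Call:
{"api": "step_arm", "payload": {
  "moves": [
    [[0,0,0],[0,0,0],0.4],
    [[0,0,0],[0,0,0],0.4],
    [[0,0,0],[0,0,0],0],
    [[0,0,0],[0,0,0],0],
    [[0,0,0],[0,0,0],0]
  ],
  "newtons": 50
}}

```text
clock: 32.4
ee_pos: [0.4573, -0.1839, 0.077]
orientation: [179.8, 0.1, 84.3]
wrist_force: [-1.0, 2.6, 5.2]
opening: 0.504
finger_force: 52.6
```

Call:
{"api": "step_arm", "payload": {
  "moves": [
    [[0,0,-0.02],[0,0,0],0],
    [[0,0,-0.05],[0,0,0],0],
    [[0,0,-0.05],[0,0,0],0],
    [[0,0,0],[0,0,0],0],
    [[0,0,0],[0,0,0],0]
  ]
}}

```text
clock: 32.9
ee_pos: [0.4564, -0.1839, 0.1963]
orientation: [179.9, 0.1, 84.3]
wrist_force: [-0.2, 0.6, -4.4]
opening: 0.503
finger_force: 52.5
```

```bash
python3 m.py .518 .102 .195 180 0 84.4
```

```text
[-28.2 -11.4 117.3  -0.   74.  -22.5] [ 0.4564 -0.1839  0.1963] [1.799e+02 1.000e-01 8.430e+01]
[[ 0.1    0.995  0.002]
 [ 0.995 -0.1   -0.002]
 [-0.001  0.002 -1.   ]]
tool shift [0.2906 0.0328 0.0009]
down in tool [ 0.0015 -0.002   1.    ]
turn [ 0.11  0.09 -0.12] rows 1 [ 0.112  0.086 -0.119] shift in turned axes [0.2905 0.0334 0.0013]
```

Call:
{"api": "step_arm", "payload": {
  "moves": [
    [[0.048,0.0065,0],[0,0,0],0],
    [[0.048,0.0065,0],[0,0,0],0],
    [[0.048,0.0065,0],[0,0,0],0],
    [[0.048,0.0065,0],[0,0,0],0],
    [[0.048,0.0065,0],[0,0,0],0]
  ]
}}

```text
clock: 33.4
ee_pos: [0.5104, 0.0539, 0.1915]
orientation: [-179.7, 0.0, 84.3]
wrist_force: [0.5, -0.3, -3.4]
opening: 0.506
finger_force: 52.4
```

Call:
{"api": "step_arm", "payload": {
  "moves": [
    [[0.048,0.0065,0],[0,0,0],0],
    [[0,0,0],[0,0,0],0],
    [[0,0,0],[0,0,0],0],
    [[0,0,0],[0,0,0],0]
  ]
}}

```text
clock: 33.8
ee_pos: [0.5221, 0.0986, 0.1924]
orientation: [-179.7, 0.1, 84.3]
wrist_force: [-0.7, 0.3, -3.0]
opening: 0.504
finger_force: 52.4
```

```bash
python3 m.py .5238 .0986 .1 180 0 84.4
```

```text
[  4.9  -5.6 112.6  -0.   73.3  10.6] [0.5221 0.0986 0.1924] [-1.797e+02  1.000e-01  8.430e+01]
[[ 0.1    0.995 -0.005]
 [ 0.995 -0.1   -0.001]
 [-0.001 -0.005 -1.   ]]
tool shift [0.0003 0.0022 0.0924]
down in tool [0.0011 0.0049 1.    ]
turn [-0.28  0.06 -0.13] rows 1 [-0.279  0.064 -0.135] shift in turned axes [0.0002 0.0017 0.0924]
```

Expected contact is at TCP z ≈ 0.012 + 0.077 = 0.089.

Call:
{"api": "step_arm", "payload": {
  "moves": [
    [[0,0.001,0.033],[-0.28,0,0],0],
    [[0,0.001,0.033],[0,0,0],0],
    [[0,0,0.03],[0,0,0],0],
    [[0,0,0],[0,0,0],0],
    [[0,0,0],[0,0,0],0]
  ]
}}

```text
clock: 34.3
ee_pos: [0.5249, 0.0979, 0.0981]
orientation: [179.9, 0.0, 84.2]
wrist_force: [0.9, 0.0, -1.9]
opening: 0.509
finger_force: 52.5
```

Call:
{"api": "step_arm", "payload": {
  "moves": [
    [[0,0,0.004],[0,0,0],0],
    [[0,0,0.003],[0,0,0],0],
    [[0,0,0],[0,0,0],0],
    [[0,0,0],[0,0,0],0]
  ]
}}

```text
clock: 34.7
ee_pos: [0.5259, 0.0991, 0.0923]
orientation: [179.7, -0.0, 84.3]
wrist_force: [0.5, -1.0, -3.3]
opening: 0.506
finger_force: 52.6
```

Call:
{"api": "step_arm", "payload": {
  "moves": [
    [[0,0,0.0025],[0,0,0],0],
    [[0,0,0],[0,0,0],0],
    [[0,0,0],[0,0,0],0]
  ]
}}

```text
clock: 35.0
ee_pos: [0.5259, 0.0992, 0.0894]
orientation: [179.7, -0.0, 84.3]
wrist_force: [0.2, 0.6, -1.6]
opening: 0.505
finger_force: 52.8
```

Call:
{"api": "step_arm", "payload": {
  "moves": [
    [[0,0,0.0015],[0,0,0],0],
    [[0,0,0],[0,0,0],0],
    [[0,0,0],[0,0,0],0]
  ]
}}

```text
clock: 35.3
ee_pos: [0.526, 0.0993, 0.0893]
orientation: [179.8, -0.0, 84.3]
wrist_force: [-2.1, 0.1, 5.7]
opening: 0.506
finger_force: 53.9
```

Call:
{"api": "step_arm", "payload": {
  "moves": [
    [[0,0,0],[0,0,0],0.6],
    [[0,0,0],[0,0,0],0.75],
    [[0,0,0],[0,0,0],0.8],
    [[0,0,-0.02],[0,0,0],0.8],
    [[0,0,-0.04],[0,0,0],0.8]
  ]
}}

```text
clock: 35.8
ee_pos: [0.5223, 0.0987, 0.144]
orientation: [-179.7, 0.1, 84.3]
wrist_force: [0.0, 0.6, -0.4]
opening: 0.801
finger_force: 0.0
```

Call:
{"api": "step_arm", "payload": {
  "moves": [
    [[0,0,-0.05],[0,0,0],1],
    [[0,0,-0.05],[0,0,0],1],
    [[0,0,-0.01],[0,0,0],1],
    [[0,0,0],[0,0,0],1]
  ]
}}

```text
clock: 36.2
ee_pos: [0.5263, 0.0992, 0.2607]
orientation: [179.5, -0.1, 84.3]
wrist_force: [0.2, -0.0, -0.6]
opening: 0.999
finger_force: 0.0
```

```bash
python3 look.py w8; python3 - <<'E'
from h import *
import pickle
for n in("scene","side"):
    im=optics.grab_frame(n);cv2.imwrite(f"pics/{n}8.png",im)
    for b in bottles(im,cam(n)):
        if 60<max(b[2])<160 and b[1][1]<-.05: print(n,b)
E
python3 m.py .65 -.147 .26 180 0 84
```

```text
[0.5263 0.0992 0.2607] [ 1.795e+02 -1.000e-01  8.430e+01] [  5.   -8.4 108.4  -0.   79.4  10.7] 36.2
(array([369., 322.]), array([ 0.643, -0.125]), array([31., 61.]), 1.8)
(array([396., 268.]), array([ 0.681, -0.045]), array([25., 92.]), 26.9)
(array([484., 281.]), array([ 0.806, -0.08 ]), array([ 99., 265.]), 55.7)
(array([125., 248.]), array([0.322, 0.021]), array([ 90., 118.]), 45.5)
(array([497., 137.]), array([0.802, 0.12 ]), array([40., 33.]), 21.5)
(array([473., 102.]), array([0.769, 0.164]), array([49., 35.]), 16.7)
(array([493.,  14.]), array([0.785, 0.254]), array([ 27., 113.]), 84.6)
scene (array([192., 347.]), array([ 0.64 , -0.358]), array([44., 62.]), 89.3)
scene (array([276., 283.]), array([ 0.656, -0.138]), array([ 55., 130.]), 2.8)
side (array([337., 327.]), array([ 0.645, -0.351]), array([83., 47.]), 70.8)
[  5.   -8.2 108.8  -0.   79.4  10.7] [0.5237 0.099  0.2548] [-180.     0.    84.3]
[[ 0.099  0.995 -0.001]
 [ 0.995 -0.099 -0.001]
 [-0.001 -0.001 -1.   ]]
tool shift [-0.2322  0.1501 -0.0051]
down in tool [8.e-04 6.e-04 1.e+00]
turn [-0.03  0.05  0.29] rows 1 [-0.033  0.047  0.292] shift in turned axes [-0.2314  0.1513 -0.0052]
```

Call:
{"api": "step_arm", "payload": {
  "moves": [
    [[-0.0446,0.031,0],[0,0,0],1],
    [[-0.0446,0.031,0],[0,0,0],1],
    [[-0.0446,0.031,0],[0,0,0],1],
    [[-0.0446,0.031,0],[0,0,0],1],
    [[-0.0446,0.031,0],[0,0,0],1]
  ]
}}

```text
clock: 36.85
ee_pos: [0.646, -0.1209, 0.2544]
orientation: [-179.9, -0.1, 84.3]
wrist_force: [0.4, 0.7, -0.4]
opening: 1.001
finger_force: 0.0
```

Call:
{"api": "step_arm", "payload": {
  "moves": [
    [[0,0,0],[0,0,-7],1],
    [[0,0,0],[0,0,0],1],
    [[0,0,0],[0,0,0],1],
    [[0,0,0],[0,0,0],1]
  ]
}}

```text
clock: 37.25
ee_pos: [0.6458, -0.1183, 0.2569]
orientation: [179.9, -0.0, 91.3]
wrist_force: [-0.2, -0.5, 0.1]
opening: 0.999
finger_force: 0.0
```

```bash
python3 look.py w9; python3 - <<'E'
from h import *
a=cv2.imread("pics/w8.png");b=cv2.imread("pics/w9.png")
cv2.imwrite("pics/m8.png",np.hstack([cv2.resize(a,(400,300)),cv2.resize(b,(400,300))]))
E
```

```text
[ 0.6458 -0.1183  0.2569] [179.9  -0.   91.3] [-15.1   7.5  93.    0.   79.4 -16.4] 37.25
(array([468., 356.]), array([ 0.937, -0.379]), array([ 37., 106.]), 78.4)
(array([ 85., 359.]), array([ 0.374, -0.398]), array([126.,  50.]), 40.1)
(array([396., 268.]), array([ 0.813, -0.24 ]), array([25., 91.]), 33.9)
(array([157., 270.]), array([ 0.491, -0.25 ]), array([90., 25.]), 49.7)
(array([446., 264.]), array([ 0.88 , -0.239]), array([180., 233.]), 27.3)
(array([280., 192.]), array([ 0.654, -0.141]), array([ 50., 125.]), 1.3)
(array([382., 106.]), array([ 0.769, -0.034]), array([133., 105.]), 0.2)
(array([10., 82.]), array([ 0.343, -0.019]), array([ 74., 120.]), 24.2)
```

View pics/m8.png

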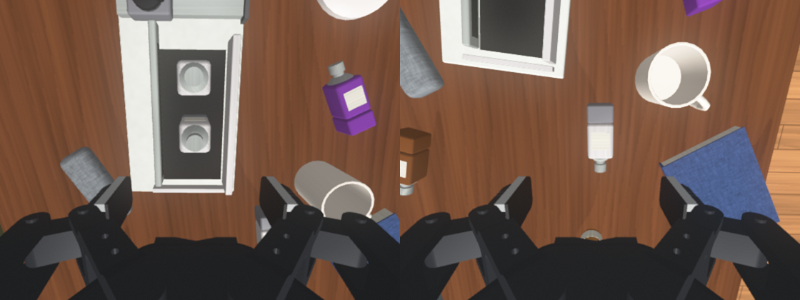

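The left picture shows two bottles standing upright in the bay at (193,78) and (193,135). On the right, B lies aligned at (600,137) with its foot at the top, the mug at (675,75) clear of it.

Call:
{"api": "step_arm", "payload": {
  "moves": [
    [[-0.023,0.0077,0],[0,0,0],1],
    [[0,0,0],[0,8,0],1],
    [[0,0,0],[0,8,0],1],
    [[0,0,0],[0,8,0],1],
    [[0,0,0],[0,8,0],1]
  ]
}}

```text
clock: 37.8
ee_pos: [0.6549, -0.1415, 0.2597]
orientation: [179.6, -32.2, 91.5]
wrist_force: [0.4, -0.8, -0.2]
opening: 1.006
finger_force: 0.0
```

Call:
{"api": "step_arm", "payload": {
  "moves": [
    [[0,0,0],[0,8,0],1],
    [[0,0,0],[0,0,0],1],
    [[0,0,0],[0,0,0],1]
  ]
}}

```text
clock: 38.1
ee_pos: [0.6544, -0.1419, 0.2575]
orientation: [179.8, -39.9, 91.4]
wrist_force: [-0.2, 0.7, 0.8]
opening: 0.999
finger_force: 0.0
```

```bash
python3 - <<'E'
from h import *
import pickle
c=cam("wrist",pickle.load(open("w9.pkl","rb")))
f=plane(c,(280,146),.044);v=plane(c,(280,241),.022);print(f,v,np.linalg.norm((f-v)[:2]))
E
python3 m.py 0.654 -0.141 0.028 180 -40 91.3
```

```text
[ 0.65111838 -0.07887087  0.044     ] [ 0.65516145 -0.20309683  0.022     ] 0.12429173832657889
[-29.4  18.3  86.2  33.8  97.1 -33. ] [ 0.6544 -0.1419  0.2575] [179.8 -39.9  91.4]
[[-0.019  1.    -0.013]
 [ 0.767  0.022  0.641]
 [ 0.641  0.002 -0.768]]
tool shift [-0.1464 -0.0009  0.1767]
down in tool [-0.6409 -0.0022  0.7676]
turn [0.11 0.14 0.07] rows 1 [0.11  0.14  0.069] shift in turned axes [-0.1469 -0.0004  0.1764]
```

Call:
{"api": "step_arm", "payload": {
  "moves": [
    [[-0.0293,0,0.0353],[0,0,0],1],
    [[-0.0293,0,0.0353],[0,0,0],1],
    [[-0.0293,0,0.0353],[0,0,0],1],
    [[-0.0293,0,0.0353],[0,0,0],1],
    [[-0.0293,0,0.0353],[0,0,0],1]
  ]
}}

```text
clock: 38.6
ee_pos: [0.6565, -0.1397, 0.029]
orientation: [179.5, -39.7, 91.7]
wrist_force: [0.4, 0.4, 0.1]
opening: 1.003
finger_force: 0.0
```

Call:
{"api": "step_arm", "payload": {
  "moves": [
    [[0,0,0],[0,0,0],0],
    [[0,0,0],[0,0,0],0],
    [[0,0,0],[0,0,0],0],
    [[0,0,0],[0,0,0],0],
    [[0,0,0],[0,0,0],0]
  ],
  "newtons": 60
}}

```text
clock: 39.1
ee_pos: [0.6577, -0.142, 0.0331]
orientation: [179.3, -39.9, 91.7]
wrist_force: [-0.2, -1.4, 7.2]
opening: 0.509
finger_force: 62.0
```

Call:
{"api": "step_arm", "payload": {
  "moves": [
    [[0.016,0,-0.0192],[0,0,0],0],
    [[0.032,0,-0.0384],[0,0,0],0],
    [[0.032,0,-0.0384],[0,0,0],0],
    [[0,0,0],[0,0,0],0],
    [[0,0,0],[0,0,0],0]
  ]
}}

```text
clock: 39.6
ee_pos: [0.656, -0.1424, 0.1562]
orientation: [179.4, -39.7, 91.7]
wrist_force: [-0.8, 0.1, -4.4]
opening: 0.509
finger_force: 61.9
```

```bash
python3 m.py 0.54 -0.18 0.15
```

```text
[-29.4  23.3  90.   33.5  89.4 -38.1] [ 0.656  -0.1424  0.1562] [179.4 -39.7  91.7]
[[-0.022  1.    -0.008]
 [ 0.769  0.022  0.639]
 [ 0.639  0.008 -0.769]]
tool shift [-0.0303 -0.1169 -0.0183]
down in tool [-0.6388 -0.0082  0.7693]
```

Call:
{"api": "step_arm", "payload": {
  "moves": [
    [[-0.0101,-0.039,-0.0061],[0,0,0],0],
    [[-0.0101,-0.039,-0.0061],[0,0,0],0],
    [[-0.0101,-0.039,-0.0061],[0,0,0],0],
    [[0,0,0],[0,-6,0],0],
    [[0,0,0],[0,-6,0],0]
  ]
}}

```text
clock: 40.1
ee_pos: [0.5363, -0.1797, 0.1444]
orientation: [-179.9, -27.9, 91.1]
wrist_force: [-0.2, -0.6, -3.2]
opening: 0.502
finger_force: 62.9
```

Call:
{"api": "step_arm", "payload": {
  "moves": [
    [[0,0,0],[0,-6,0],0],
    [[0,0,0],[0,-6,0],0],
    [[0,0,0],[0,-6,0],0],
    [[0,0,0],[0,-6,0],0],
    [[0,0,0],[0,-6,0],0]
  ]
}}

```text
clock: 40.6
ee_pos: [0.5373, -0.1784, 0.1454]
orientation: [180.0, 2.2, 91.3]
wrist_force: [-0.4, -0.0, -4.3]
opening: 0.505
finger_force: 62.9
```

Call:
{"api": "step_arm", "payload": {
  "moves": [
    [[0,0,0],[0,-6,0],0],
    [[0,0,0],[0,-6,0],0],
    [[0,0,0],[0,-6,0],0],
    [[0,0,0],[0,-6,0],0],
    [[0,0,0],[0,-6,0],0]
  ]
}}

```text
clock: 41.1
ee_pos: [0.5371, -0.1782, 0.1452]
orientation: [180.0, 32.1, 91.3]
wrist_force: [-0.2, -0.3, -4.0]
opening: 0.507
finger_force: 63.0
```

Call:
{"api": "step_arm", "payload": {
  "moves": [
    [[0,0,0],[0,-6,0],0],
    [[0,0,0],[0,-6,0],0],
    [[0,0,0],[0,-6,0],0],
    [[0,0,0],[0,0,0],0],
    [[0,0,0],[0,0,0],0]
  ]
}}

```text
clock: 41.6
ee_pos: [0.5375, -0.1784, 0.1453]
orientation: [-179.9, 49.8, 91.4]
wrist_force: [0.4, 0.8, -3.1]
opening: 0.502
finger_force: 63.1
```

```bash
python3 m.py 0.54 -0.18 0.075 180 50.2 91.7
```

```text
[ -3.5   4.2 117.8 -56.   66.7  23. ] [ 0.5375 -0.1784  0.1453] [-179.9   49.8   91.4]
[[-0.015  1.     0.017]
 [ 0.645  0.023 -0.764]
 [-0.764 -0.001 -0.645]]
tool shift [0.0526 0.0025 0.0466]
down in tool [0.7641 0.0008 0.6451]
turn [-0.32 -0.37 -0.21] rows 1 [-0.323 -0.372 -0.214] shift in turned axes [0.0529 0.0024 0.0463]
```

Call:
{"api": "step_arm", "payload": {
  "moves": [
    [[0.0275,0,0.0232],[0,0,0],0],
    [[0.0275,0,0.0232],[0,0,0],0],
    [[0,0,0],[0,0,0],0],
    [[0,0,0],[0,0,0],0],
    [[0,0,0],[0,0,0],0]
  ]
}}

```text
clock: 42.1
ee_pos: [0.5406, -0.1798, 0.0783]
orientation: [179.4, 50.0, 90.8]
wrist_force: [0.0, 0.0, -4.2]
opening: 0.509
finger_force: 63.0
```

Call:
{"api": "step_arm", "payload": {
  "moves": [
    [[0.0031,0,0.0026],[0,0,0],0],
    [[0,0,0],[0,0,0],0],
    [[0,0,0],[0,0,0],0]
  ]
}}

```text
clock: 42.4
ee_pos: [0.5395, -0.1792, 0.0726]
orientation: [179.6, 50.0, 91.0]
wrist_force: [0.3, -0.2, -4.1]
opening: 0.503
finger_force: 63.0
```

Call:
{"api": "step_arm", "payload": {
  "moves": [
    [[0.0019,0,0.0016],[0,0,0],0],
    [[0,0,0],[0,0,0],0],
    [[0,0,0],[0,0,0],0]
  ]
}}

```text
clock: 42.7
ee_pos: [0.539, -0.1792, 0.0692]
orientation: [179.7, 50.0, 91.1]
wrist_force: [-0.2, -1.0, -4.5]
opening: 0.506
finger_force: 63.0
```

Call:
{"api": "step_arm", "payload": {
  "moves": [
    [[0.0019,0,0.0016],[0,0,0],0],
    [[0,0,0],[0,0,0],0],
    [[0,0,0],[0,0,0],0]
  ]
}}

```text
clock: 43.0
ee_pos: [0.539, -0.1793, 0.0666]
orientation: [179.7, 50.0, 91.1]
wrist_force: [-0.4, -0.7, -3.7]
opening: 0.507
finger_force: 63.0
```

Call:
{"api": "step_arm", "payload": {
  "moves": [
    [[0.0013,0,0.001],[0,0,0],0],
    [[0,0,0],[0,0,0],0],
    [[0,0,0],[0,0,0],0]
  ]
}}

```text
clock: 43.3
ee_pos: [0.5391, -0.1792, 0.0651]
orientation: [179.7, 50.0, 91.1]
wrist_force: [-0.1, 0.3, -4.2]
opening: 0.511
finger_force: 63.0
```

Call:
{"api": "step_arm", "payload": {
  "moves": [
    [[0.0015,0,0.0013],[0,0,0],0],
    [[0,0,0],[0,0,0],0],
    [[0,0,0],[0,0,0],0]
  ]
}}

```text
clock: 43.6
ee_pos: [0.5395, -0.1793, 0.0639]
orientation: [179.6, 50.1, 91.0]
wrist_force: [-1.0, 1.5, 1.2]
opening: 0.508
finger_force: 63.3
```

Call:
{"api": "step_arm", "payload": {
  "moves": [
    [[0.0011,0,0.0009],[0,0,0],0],
    [[0,0,0],[0,0,0],0],
    [[0,0,0],[0,0,0],0]
  ]
}}

```text
clock: 43.9
ee_pos: [0.5396, -0.1794, 0.0638]
orientation: [179.6, 50.2, 90.9]
wrist_force: [-4.4, 4.5, 9.0]
opening: 0.508
finger_force: 64.3
```

Call:
{"api": "step_arm", "payload": {
  "moves": [
    [[0,0,0],[0,0,0],0.56],
    [[0,0,0],[0,0,0],0.65],
    [[0,0,0],[0,0,0],0.75],
    [[0,0,0],[0,0,0],0.75],
    [[0,0,-0.02],[0,0,0],0.75]
  ]
}}

```text
clock: 44.4
ee_pos: [0.5372, -0.1646, 0.073]
orientation: [-180.0, 50.0, 91.2]
wrist_force: [0.4, -0.5, 0.1]
opening: 0.746
finger_force: 0.0
```

Call:
{"api": "step_arm", "payload": {
  "moves": [
    [[0,0,-0.04],[0,0,0],0.75],
    [[0,0,-0.05],[0,0,0],0.75],
    [[-0.0379,0,-0.0326],[0,0,0],1],
    [[-0.0379,0,-0.0326],[0,0,0],1],
    [[0,0,0],[0,0,0],1]
  ]
}}

```text
clock: 44.9
ee_pos: [0.5406, -0.0932, 0.2416]
orientation: [178.3, 50.1, 90.1]
wrist_force: [0.1, -0.4, 0.4]
opening: 0.998
finger_force: 0.0
```

Call:
{"api": "step_arm", "payload": {
  "moves": [
    [[0,0,0],[0,8.35,0],1],
    [[0,0,0],[0,8.35,0],1],
    [[0,0,0],[0,8.35,0],1],
    [[0,0,0],[0,8.35,0],1],
    [[0,0,0],[0,8.35,0],1]
  ]
}}

```text
clock: 45.4
ee_pos: [0.5369, -0.0936, 0.2331]
orientation: [179.7, 8.0, 91.3]
wrist_force: [-0.0, -0.6, -0.4]
opening: 1.002
finger_force: 0.0
```

Call:
{"api": "step_arm", "payload": {
  "moves": [
    [[0,0,0],[0,8.35,0],1],
    [[0,0,0],[0,0,0],1],
    [[0,0,0],[0,0,0],1]
  ]
}}

```text
clock: 45.7
ee_pos: [0.5362, -0.0945, 0.2317]
orientation: [179.9, 0.0, 91.2]
wrist_force: [0.3, 0.0, 0.1]
opening: 0.999
finger_force: 0.0
```

```bash
python3 m.py .54 -.19 .25 180 0 91.1
```

```text
[-15.6  -5.9 109.    0.   76.8 -16.8] [ 0.5362 -0.0945  0.2317] [179.9   0.   91.2]
[[-0.021  1.     0.002]
 [ 1.     0.021 -0.   ]
 [-0.     0.002 -1.   ]]
tool shift [-0.0956  0.0018 -0.0183]
down in tool [ 5.0e-04 -2.2e-03  1.0e+00]
turn [0.13 0.03 0.08] rows 1 [0.126 0.026 0.08 ] shift in turned axes [-0.0956  0.0019 -0.0183]
```

Call:
{"api": "step_arm", "payload": {
  "moves": [
    [[-0.0319,0.0006,-0.0061],[0,0,0],1],
    [[-0.0319,0.0006,-0.0061],[0,0,0],1],
    [[-0.0319,0.0006,-0.0061],[0,0,0],1],
    [[0,0,0],[0,0,0],1],
    [[0,0,0],[0,0,0],1]
  ]
}}

```text
clock: 46.2
ee_pos: [0.5405, -0.1885, 0.2499]
orientation: [179.9, -0.1, 91.3]
wrist_force: [-1.1, 1.0, -0.3]
opening: 0.999
finger_force: 0.0
```

```bash
python3 look.py w10|head -1; python3 - <<'E'
from h import *
import pickle
c=cam("wrist",pickle.load(open("w10.pkl","rb")));im=cv2.imread("pics/w10.png")
hsv=cv2.cvtColor(im,cv2.COLOR_BGR2HSV);m=((hsv[...,1]<75)&(hsv[...,2]>90)).astype(np.uint8)*255
for k in cv2.findContours(m,0,2)[0]:
    x,y,w,h=cv2.boundingRect(k)
    if cv2.contourArea(k)>300 and abs(x+w/2-276)<90 and y<250: print((x,y,w,h),cv2.contourArea(k),[plane(c,p,.092).round(3)[:2].tolist() for p in((x,y),(x+w,y+h))])
print("exp jacket top",[proj(c,(.54+a,-.19+b,.092)).round() for a,b in((-.022,-.022),(.022,.022))])
E
```

```text
[ 0.5405 -0.1885  0.2499] [ 1.799e+02 -1.000e-01  9.130e+01] [-2.470e+01 -2.900e+00  1.044e+02  1.000e-01  7.840e+01 -2.600e+01] 46.2
(249, 160, 45, 53) 2153.5 [[0.516, -0.159], [0.561, -0.211]]
(141, 0, 187, 49) 6410.5 [[0.424, -0.027], [0.584, -0.06]]
exp jacket top [array([251., 213.]), array([297., 171.])]
```

Call:
{"api": "step_arm", "payload": {
  "moves": [
    [[-0.0003,-0.0005,0.035],[0,0,0],1],
    [[-0.0003,-0.0005,0.035],[0,0,0],1],
    [[-0.0003,-0.0005,0.035],[0,0,0],1],
    [[-0.0003,-0.0005,0.035],[0,0,0],1],
    [[-0.0003,-0.0005,0.034],[0,0,0],1]
  ]
}}

```text
clock: 46.75
ee_pos: [0.5382, -0.1886, 0.0747]
orientation: [179.9, -0.1, 91.4]
wrist_force: [-0.4, 0.6, -0.3]
opening: 1.0
finger_force: 0.0
```

Call:
{"api": "step_arm", "payload": {
  "moves": [
    [[0,0,0],[0,0,0],0.4],
    [[0,0,0],[0,0,0],0.4],
    [[0,0,0],[0,0,0],0],
    [[0,0,0],[0,0,0],0],
    [[0,0,0],[0,0,0],0]
  ],
  "newtons": 50
}}

```text
clock: 47.25
ee_pos: [0.54, -0.191, 0.0791]
orientation: [179.6, 0.0, 91.3]
wrist_force: [-0.0, 1.9, 4.9]
opening: 0.499
finger_force: 52.8
```

Call:
{"api": "step_arm", "payload": {
  "moves": [
    [[0,0,-0.02],[0,0,0],0],
    [[0,0,-0.05],[0,0,0],0],
    [[0,0,-0.05],[0,0,0],0],
    [[0,0,0],[0,0,6.8],0],
    [[0,0,0],[0,0,0],0]
  ]
}}

```text
clock: 47.75
ee_pos: [0.5391, -0.1913, 0.199]
orientation: [179.6, -0.0, 84.5]
wrist_force: [-0.6, 0.3, -4.1]
opening: 0.507
finger_force: 52.5
```

```bash
python3 m.py .5163 .022 .195 180 0 84.4
```

```text
[-25.   -1.  107.6   0.2  73.1 -19.5] [ 0.5391 -0.1913  0.199 ] [179.6  -0.   84.5]
[[ 0.096  0.995  0.007]
 [ 0.995 -0.096 -0.001]
 [ 0.     0.007 -1.   ]]
tool shift [ 0.2101 -0.0432  0.0037]
down in tool [-2.0e-04 -7.5e-03  1.0e+00]
turn [ 0.43 -0.01  0.09] rows 1 [ 0.427 -0.01   0.091] shift in turned axes [ 0.2101 -0.0435  0.004 ]
```

Call:
{"api": "step_arm", "payload": {
  "moves": [
    [[0.0428,-0.0087,0],[0.43,0,0],0],
    [[0.0428,-0.0087,0],[0,0,0],0],
    [[0.0428,-0.0087,0],[0,0,0],0],
    [[0.0428,-0.0087,0],[0,0,0],0],
    [[0.0428,-0.0087,0],[0,0,0],0]
  ]
}}

```text
clock: 48.25
ee_pos: [0.5135, 0.028, 0.1945]
orientation: [-179.5, -0.1, 84.6]
wrist_force: [1.2, 0.2, -3.4]
opening: 0.503
finger_force: 51.9
```

Call:
{"api": "step_arm", "payload": {
  "moves": [
    [[0,0,0],[0,0,0],0],
    [[0,0,0],[0,0,0],0],
    [[0,0,0],[0,0,0],0]
  ]
}}

```text
clock: 48.55
ee_pos: [0.5148, 0.0258, 0.1957]
orientation: [-179.6, -0.1, 84.5]
wrist_force: [-1.3, -0.5, -4.2]
opening: 0.503
finger_force: 51.8
```

```bash
python3 m.py .5166 .026 .1 180 0 84.4
```

```text
[-3.100e+00 -7.800e+00  1.143e+02  1.000e-01  7.390e+01  2.300e+00] [0.5148 0.0258 0.1957] [-1.796e+02 -1.000e-01  8.450e+01]
[[ 0.095  0.995 -0.006]
 [ 0.995 -0.095  0.002]
 [ 0.001 -0.007 -1.   ]]
tool shift [0.0002 0.0024 0.0957]
down in tool [-0.0012  0.0065  1.    ]
turn [-0.37 -0.07  0.13] rows 1 [-0.373 -0.067  0.13 ] shift in turned axes [0.0004 0.0018 0.0957]
```

Contact is expected at z ≈ 0.012 + 0.079 = 0.091.

Call:
{"api": "step_arm", "payload": {
  "moves": [
    [[0,0.001,0.033],[-0.37,0,0],0],
    [[0,0.001,0.033],[0,0,0],0],
    [[0,0,0.03],[0,0,0],0],
    [[0,0,0],[0,0,0],0],
    [[0,0,0],[0,0,0],0]
  ]
}}

```text
clock: 49.05
ee_pos: [0.5172, 0.0254, 0.1007]
orientation: [180.0, -0.1, 84.4]
wrist_force: [1.1, 0.3, -3.0]
opening: 0.503
finger_force: 53.0
```

Call:
{"api": "step_arm", "payload": {
  "moves": [
    [[0,0,0.003],[0,0,0],0],
    [[0,0,0],[0,0,0],0],
    [[0,0,0],[0,0,0],0]
  ]
}}

```text
clock: 49.35
ee_pos: [0.5185, 0.0262, 0.0996]
orientation: [179.7, -0.1, 84.5]
wrist_force: [-0.6, -0.6, -4.4]
opening: 0.504
finger_force: 52.9
```

Call:
{"api": "step_arm", "payload": {
  "moves": [
    [[0,0,0.002],[0,0,0],0],
    [[0,0,0],[0,0,0],0],
    [[0,0,0],[0,0,0],0]
  ]
}}

```text
clock: 49.65
ee_pos: [0.5174, 0.0264, 0.0961]
orientation: [179.9, -0.1, 84.5]
wrist_force: [0.4, 0.6, -3.8]
opening: 0.504
finger_force: 52.9
```

Call:
{"api": "step_arm", "payload": {
  "moves": [
    [[0,0,0.003],[0,0,0],0],
    [[0,0,0],[0,0,0],0],
    [[0,0,0],[0,0,0],0]
  ]
}}

```text
clock: 49.95
ee_pos: [0.5173, 0.0264, 0.0928]
orientation: [179.9, -0.1, 84.5]
wrist_force: [-0.3, 0.4, -4.2]
opening: 0.506
finger_force: 52.9
```

Call:
{"api": "step_arm", "payload": {
  "moves": [
    [[0,0,0.0015],[0,0,0],0],
    [[0,0,0],[0,0,0],0],
    [[0,0,0],[0,0,0],0]
  ]
}}

```text
clock: 50.25
ee_pos: [0.5175, 0.0264, 0.0915]
orientation: [179.9, -0.1, 84.5]
wrist_force: [-0.0, -0.4, -4.5]
opening: 0.502
finger_force: 52.9
```

Call:
{"api": "step_arm", "payload": {
  "moves": [
    [[0,0,0.001],[0,0,0],0],
    [[0,0,0],[0,0,0],0],
    [[0,0,0],[0,0,0],0]
  ]
}}

```text
clock: 50.55
ee_pos: [0.5177, 0.0263, 0.0912]
orientation: [179.9, -0.1, 84.5]
wrist_force: [-2.6, 0.2, 1.5]
opening: 0.499
finger_force: 53.4
```

Call:
{"api": "step_arm", "payload": {
  "moves": [
    [[0,0,0],[0,0,0],0.6],
    [[0,0,0],[0,0,0],0.75],
    [[0,0,0],[0,0,0],0.8],
    [[0,0,-0.02],[0,0,0],0.8],
    [[0,0,-0.04],[0,0,0],0.8]
  ]
}}

```text
clock: 51.05
ee_pos: [0.5147, 0.0264, 0.1475]
orientation: [-179.7, -0.1, 84.5]
wrist_force: [-0.5, 0.3, 0.2]
opening: 0.8
finger_force: 0.0
```

Call:
{"api": "step_arm", "payload": {
  "moves": [
    [[0,0,-0.05],[0,0,0],1],
    [[0,0,-0.05],[0,0,0],1],
    [[0,0,-0.01],[0,0,0],1],
    [[0.0427,-0.0112,0],[0,0,0],1],
    [[0.0427,-0.0112,0],[0,0,0],1]
  ]
}}

```text
clock: 51.55
ee_pos: [0.5034, 0.1135, 0.2615]
orientation: [179.7, -0.1, 84.3]
wrist_force: [0.9, 0.5, -0.3]
opening: 0.999
finger_force: 0.0
```

Call:
{"api": "step_arm", "payload": {
  "moves": [
    [[0.0427,-0.0112,0],[0,0,0],1],
    [[0.0427,-0.0112,0],[0,0,0],1],
    [[0.0427,-0.0112,0],[0,0,0],1],
    [[0.0427,-0.0112,0],[0,0,0],1],
    [[0,0,0],[0,0,-7.93],1]
  ]
}}

```text
clock: 52.05
ee_pos: [0.4734, 0.2917, 0.2602]
orientation: [179.9, -0.2, 92.9]
wrist_force: [0.5, -0.5, -0.9]
opening: 1.001
finger_force: 0.0
```

Call:
{"api": "step_arm", "payload": {
  "moves": [
    [[0,0,0],[0,0,-7.93],1],
    [[0,0,0],[0,0,-7.93],1],
    [[0,0,0],[0,0,-7.93],1],
    [[0,0,0],[0,0,-7.93],1],
    [[0,0,0],[0,0,-7.93],1]
  ]
}}

```text
clock: 52.55
ee_pos: [0.4747, 0.2876, 0.2602]
orientation: [179.9, 0.0, 132.4]
wrist_force: [-0.3, 0.5, 0.8]
opening: 1.001
finger_force: 0.0
```

Call:
{"api": "step_arm", "payload": {
  "moves": [
    [[0,0,0],[0,0,-7.93],1],
    [[0,0,0],[0,0,-7.93],1],
    [[0,0,0],[0,0,-7.93],1],
    [[0,0,0],[0,0,0],1],
    [[0,0,0],[0,0,0],1]
  ]
}}

```text
clock: 53.05
ee_pos: [0.4747, 0.2876, 0.2604]
orientation: [179.9, 0.1, 155.7]
wrist_force: [-0.4, -0.9, -0.8]
opening: 0.998
finger_force: 0.0
```

```bash
python3 look.py w11|head -1; python3 m.py .475 .288 .106 180 0 155.9; python3 - <<'E'
from h import *
import pickle
c=cam("wrist",pickle.load(open("w11.pkl","rb")));im=cv2.imread("pics/w11.png")
g=cv2.cvtColor(im,cv2.COLOR_BGR2GRAY);m=(g<70).astype(np.uint8)*255;m[245:]=0
for k in cv2.findContours(m,0,2)[0]:
    if cv2.contourArea(k)>200: print(cv2.boundingRect(k),cv2.contourArea(k),cv2.minAreaRect(k))
print(proj(c,(.475,.288,.112)),proj(c,(.475,.288,.08)))
for n in("scene","side"): cv2.imwrite(f"pics/{n}11.png",optics.grab_frame(n))
E
```

```text
[0.4747 0.2876 0.2604] [1.799e+02 1.000e-01 1.557e+02] [ 25.7  -5.6 105.9   0.   79.5 -40. ] 53.05
[ 25.7  -5.6 105.9   0.   79.5 -40.1] [0.4747 0.2876 0.2605] [1.799e+02 1.000e-01 1.557e+02]
[[-0.912  0.411  0.002]
 [ 0.411  0.912  0.001]
 [-0.001  0.002 -1.   ]]
tool shift [1.000e-04 2.000e-04 1.545e-01]
down in tool [ 0.0014 -0.0021  1.    ]
turn [ 0.12  0.08 -0.17] rows 1 [ 0.121  0.082 -0.172] shift in turned axes [-1.000e-04  5.000e-04  1.545e-01]
(158, 229, 56, 16) 217.0 ((185.97998046875, 239.13998413085938), (11.359227180480957, 56.79613494873047), 79.69515228271484)
(268, 169, 29, 55) 439.0 ((285.6883544921875, 194.0609130859375), (53.363731384277344, 23.592601776123047), 73.41265869140625)
[274.37357852 193.42580595] [274.26661246 186.34394024]
```

Call:
{"api": "step_arm", "payload": {
  "moves": [
    [[0,0,0.0305],[0,0,0],1],
    [[0,0,0.0305],[0,0,0],1],
    [[0,0,0.0305],[0,0,0],1],
    [[0,0,0.0305],[0,0,0],1],
    [[0,0,0.0305],[0,0,0],1]
  ]
}}

```text
clock: 53.7
ee_pos: [0.4752, 0.2878, 0.1073]
orientation: [179.8, 0.1, 155.8]
wrist_force: [0.1, 0.9, 0.8]
opening: 1.0
finger_force: 0.0
```

Call:
{"api": "step_arm", "payload": {
  "moves": [
    [[0,0,0],[0,0,0],0],
    [[0,0,0],[0,0,0],0],
    [[0,0,0],[0,0,0],0],
    [[0,0,0],[0,0,0],0],
    [[0,0,0],[0,0,0],0]
  ],
  "newtons": 60
}}

```text
clock: 54.2
ee_pos: [0.4773, 0.2903, 0.1109]
orientation: [179.3, 0.3, 155.8]
wrist_force: [1.1, 11.7, -1.8]
opening: 0.147
finger_force: 45.2
```

Call:
{"api": "step_arm", "payload": {
  "moves": [
    [[0,0,0],[0,0,0],0],
    [[0,0,0],[0,0,0],0],
    [[0,0,0],[0,0,0],0]
  ]
}}

```text
clock: 54.5
ee_pos: [0.4772, 0.2904, 0.111]
orientation: [179.4, 0.3, 155.9]
wrist_force: [2.6, 7.4, 0.2]
opening: 0.143
finger_force: 62.7
```

```bash
python3 m.py .475 .288 .106 180 0 155.9; python3 - <<'E'
from h import *
print(cv2.imwrite)
E
```

```text
[ 25.7   2.3 113.3   0.2  63.8 -40.2] [0.4772 0.2904 0.111 ] [179.4   0.3 155.9]
[[-0.913  0.409  0.009]
 [ 0.409  0.913  0.008]
 [-0.005  0.01  -1.   ]]
tool shift [ 0.0011 -0.0031  0.0049]
down in tool [ 0.0048 -0.0105  0.9999]
turn [ 0.6   0.27 -0.04] rows 1 [ 0.601  0.275 -0.04 ] shift in turned axes [ 0.001  -0.0031  0.005 ]
<built-in function imwrite>
```

Call:
{"api": "step_arm", "payload": {
  "moves": [
    [[-0.0114,0.0038,0],[0,0,0],0],
    [[-0.0114,0.0038,0],[0,0,0],0],
    [[-0.0114,0.0038,0],[0,0,0],0],
    [[-0.0114,0.0038,0],[0,0,0],0],
    [[0,0,0],[0,0,0],0]
  ]
}}

```text
clock: 55.0
ee_pos: [0.5247, 0.2853, 0.111]
orientation: [179.5, 0.1, 155.9]
wrist_force: [0.0, 7.0, 2.0]
opening: 0.146
finger_force: 63.1
```

Call:
{"api": "step_arm", "payload": {
  "moves": [
    [[-0.0076,0.0025,0],[0,0,0],0],
    [[0,0,0],[0,0,0],0],
    [[0,0,0],[0,0,0],0]
  ]
}}

```text
clock: 55.3
ee_pos: [0.531, 0.2846, 0.111]
orientation: [179.6, 0.0, 155.9]
wrist_force: [-5.1, 6.1, 5.4]
opening: 0.139
finger_force: 63.4
```

Call:
{"api": "step_arm", "payload": {
  "moves": [
    [[-0.0057,0.0019,0],[0,0,0],0],
    [[0,0,0],[0,0,0],0],
    [[0,0,0],[0,0,0],0]
  ]
}}

```text
clock: 55.6
ee_pos: [0.5364, 0.284, 0.111]
orientation: [179.6, -0.0, 155.9]
wrist_force: [-7.0, 6.0, 5.7]
opening: 0.143
finger_force: 63.6
```

Call:
{"api": "step_arm", "payload": {
  "moves": [
    [[-0.0038,0.0013,0],[0,0,0],0],
    [[0,0,0],[0,0,0],0],
    [[0,0,0],[0,0,0],0]
  ]
}}

```text
clock: 55.9
ee_pos: [0.5401, 0.2836, 0.111]
orientation: [179.7, -0.1, 155.9]
wrist_force: [-8.1, 5.3, 7.8]
opening: 0.144
finger_force: 63.7
```

Call:
{"api": "step_arm", "payload": {
  "moves": [
    [[-0.0038,0.0013,0],[0,0,0],0],
    [[0,0,0],[0,0,0],0],
    [[0,0,0],[0,0,0],0]
  ]
}}

```text
clock: 56.2
ee_pos: [0.5434, 0.2833, 0.1109]
orientation: [179.7, -0.2, 155.9]
wrist_force: [-11.4, 5.8, 9.1]
opening: 0.145
finger_force: 64.0
```

Call:
{"api": "step_arm", "payload": {
  "moves": [
    [[-0.0028,0.0009,0],[0,0,0],0],
    [[0,0,0],[0,0,0],0],
    [[0,0,0],[0,0,0],0]
  ]
}}

```text
clock: 56.5
ee_pos: [0.5437, 0.2833, 0.1109]
orientation: [179.9, -0.5, 155.9]
wrist_force: [-19.3, 6.4, 14.5]
opening: 0.145
finger_force: 64.7
```

Call:
{"api": "step_arm", "payload": {
  "moves": [
    [[-0.0028,0.0009,0],[0,0,0],0],
    [[0,0,0],[0,0,0],0],
    [[0,0,0],[0,0,0],0]
  ]
}}

```text
clock: 56.8
ee_pos: [0.5441, 0.2833, 0.1109]
orientation: [-179.9, -0.9, 155.9]
wrist_force: [-29.0, 7.0, 19.9]
opening: 0.143
finger_force: 65.5
```

```bash
python3 - <<'E'
from h import *
for n in("scene","side"): cv2.imwrite(f"pics/{n}12.png",optics.grab_frame(n))
E
```

```text
(no output)
```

The bar has stopped at x ≈ 0.544 with the force rising, so the bottles are clamped against the rail. I'll ease slightly and tighten clockwise.

Call:
{"api": "step_arm", "payload": {
  "moves": [
    [[0.0019,-0.0006,0],[0,0,8.5],0],
    [[0,0,0],[0,0,8.5],0],
    [[0,0,0],[0,0,8.5],0],
    [[0,0,0],[0,0,8.5],0],
    [[0,0,0],[0,0,8.5],0]
  ]
}}

```text
clock: 57.4
ee_pos: [0.5464, 0.2861, 0.111]
orientation: [179.8, -0.7, 113.0]
wrist_force: [-9.6, 17.4, 4.7]
opening: 0.146
finger_force: 63.5
```

Call:
{"api": "step_arm", "payload": {
  "moves": [
    [[0,0,0],[0,0,8.5],0],
    [[0,0,0],[0,0,8.5],0],
    [[0,0,0],[0,0,8.5],0],
    [[0,0,0],[0,0,8.5],0],
    [[0,0,0],[0,0,8.5],0]
  ]
}}

```text
clock: 57.9
ee_pos: [0.5503, 0.2863, 0.1111]
orientation: [179.8, -0.9, 70.5]
wrist_force: [3.9, 18.0, -4.3]
opening: 0.145
finger_force: 62.2
```

Call:
{"api": "step_arm", "payload": {
  "moves": [
    [[0,0,0],[0,0,8.5],0],
    [[0,0,0],[0,0,8.5],0],
    [[0,0,0],[0,0,8.5],0],
    [[0,0,0],[0,0,8.5],0],
    [[0,0,0],[0,0,8.5],0]
  ]
}}

```text
clock: 58.4
ee_pos: [0.5532, 0.2839, 0.1112]
orientation: [-179.9, -1.1, 28.0]
wrist_force: [13.6, 8.7, -7.1]
opening: 0.142
finger_force: 61.8
```

Call:
{"api": "step_arm", "payload": {
  "moves": [
    [[0,0,0],[0,0,8.5],0],
    [[0,0,0],[0,0,8.5],0],
    [[0,0,0],[0,0,8.5],0],
    [[0,0,0],[0,0,0],0],
    [[0,0,0],[0,0,0],0]
  ]
}}

```text
clock: 58.9
ee_pos: [0.554, 0.2816, 0.1112]
orientation: [-179.7, -0.9, 2.8]
wrist_force: [15.3, 3.9, -6.0]
opening: 0.147
finger_force: 61.9
```

```bash
python3 -c "
from h import *
s=sensors.read_state();print(s['wrist_torque'],s['orientation'],s['qpos'])"
```

```text
[ 0.46372024 -2.14997814 -0.13709956] [-179.71553527   -0.94857127    2.81082926] [ 2.20117897e+01  9.71022782e+00  1.05178266e+02 -4.81382649e-02
  6.41221589e+01  1.09219242e+02]
```

Call:
{"api": "step_arm", "payload": {
  "moves": [
    [[0.01,0,0],[0,0,4],0],
    [[0,0,0],[0,0,4.4],0],
    [[0,0,0],[0,0,0],0],
    [[0,0,0],[0,0,0],0]
  ]
}}

```text
clock: 59.3
ee_pos: [0.5553, 0.281, 0.1108]
orientation: [180.0, 0.4, -5.5]
wrist_force: [-18.2, -3.6, 16.2]
opening: 0.141
finger_force: 64.8
```

```bash
python3 -c "
from h import *
s=sensors.read_state();print(s['wrist_torque'],s['orientation'],s['ee_pos'],s['tau'])"
```

```text
[-0.46004452  3.06322044 -0.07638774] [179.95750547   0.41002438  -5.54671806] [0.55534608 0.28095136 0.1108464 ] [ -2.72635929 -34.33441758 -34.85922217  -0.90280524  -4.77585465
  -0.05176959]
```

Call:
{"api": "step_arm", "payload": {
  "moves": [
    [[0,0,0],[0,0,3],0],
    [[0,0,0],[0,0,0],0],
    [[0,0,0],[0,0,0],0]
  ]
}}

```text
clock: 59.6
ee_pos: [0.5554, 0.2808, 0.1108]
orientation: [179.9, 0.4, -8.4]
wrist_force: [-17.3, -4.1, 15.4]
opening: 0.142
finger_force: 65.5
```

```bash
python3 -c "
from h import *
s=sensors.read_state();print(s['wrist_torque'],s['orientation'],s['ee_pos'],s['tau'])"
```

```text
[-0.54718339  2.98873109  0.77869497] [179.88637727   0.36521111  -8.37241576] [0.55536443 0.280771   0.11083536] [ -3.30690466 -34.44862604 -34.86703992  -0.42636928  -4.7301878
   0.79035982]
```

Call:
{"api": "step_arm", "payload": {
  "moves": [
    [[-0.006,0,0],[0,0,2],0],
    [[0,0,0],[0,0,0],0],
    [[0,0,0],[0,0,0],0]
  ]
}}

```text
clock: 59.9
ee_pos: [0.5546, 0.2807, 0.111]
orientation: [180.0, -0.4, -10.3]
wrist_force: [1.3, -6.6, 3.8]
opening: 0.142
finger_force: 69.7
```

```bash
python3 -c "
from h import *
s=sensors.read_state();print(s['wrist_torque'],s['orientation'],s['ee_pos'],s['wrist_force'])"
```

```text
[-0.86051041 -0.14477842  1.36093905] [179.9874963   -0.44073016 -10.25528501] [0.55461568 0.28073207 0.11104926] [ 1.28092557 -6.5701727   3.8442417 ]
```

Call:
{"api": "step_arm", "payload": {
  "moves": [
    [[0,0,0],[0,0,0],0.5],
    [[0,0,0],[0,0,0],0.7],
    [[0,0,0],[0,0,0],0.9],
    [[0,0,-0.03],[0,0,0],1],
    [[0,0,-0.05],[0,0,0],1]
  ]
}}

```text
clock: 60.4
ee_pos: [0.5496, 0.2808, 0.1842]
orientation: [179.8, 0.4, -10.5]
wrist_force: [1.0, -0.6, 0.8]
opening: 0.972
finger_force: 0.0
```

Call:
{"api": "step_arm", "payload": {
  "moves": [
    [[-0.01,0.04,-0.05],[0,0,0],1],
    [[-0.01,0.04,-0.05],[0,0,0],1],
    [[-0.01,0.04,0],[0,0,0],1],
    [[0,0,0],[0,0,0],1],
    [[0,0,0],[0,0,0],1]
  ]
}}

```text
clock: 60.9
ee_pos: [0.5086, 0.1859, 0.2656]
orientation: [-179.8, -0.1, -10.6]
wrist_force: [1.3, 0.5, 0.3]
opening: 1.0
finger_force: 0.0
```

```bash
python3 look.py w13|head -1; python3 - <<'E'
from h import *
for n in("scene","side"): cv2.imwrite(f"pics/{n}13.png",optics.grab_frame(n))
w=cv2.resize(cv2.imread("pics/w13.png")[:260,60:420],(540,390),interpolation=2)
a=cv2.resize(cv2.imread("pics/scene13.png")[80:250,225:400],(260,252),interpolation=2)
b=cv2.resize(cv2.imread("pics/side13.png")[90:250,210:380],(260,245),interpolation=2)
v=np.zeros((500,800,3),np.uint8);v[:390,:540]=w;v[:252,540:]=a;v[252:497,540:]=b;cv2.imwrite("pics/m9.png",v)
E
```

```text
[0.5086 0.1859 0.2656] [-1.798e+02 -1.000e-01 -1.060e+01] [ 1.440e+01 -7.500e+00  1.072e+02  1.000e-01  8.020e+01  1.150e+02] 60.9
```

View pics/m9.png

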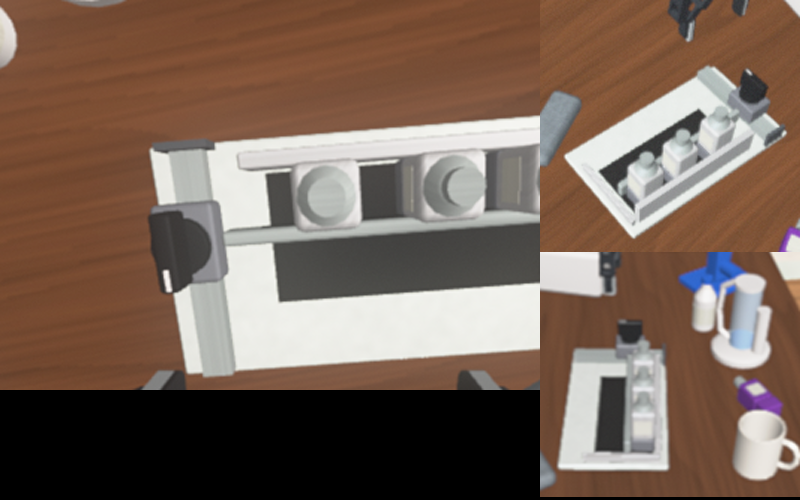

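All three bottles stand upright between the bar and the rail. The wing is back along rack x with its stripe towards the robot. I'll check the bar's contact numerically before handing in.

```bash
python3 - <<'E'
from h import *
import pickle
c=cam("wrist",pickle.load(open("w13.pkl","rb")));im=cv2.imread("pics/w13.png");g=cv2.cvtColor(im,cv2.COLOR_BGR2GRAY)
O=np.array([.506,.1225])
def rk(P): d=P[:2]-O;return (1e3*np.array([.9952*d[0]-.0976*d[1],.0976*d[0]+.9952*d[1]])).round(1)
for x in(313,316): print(x,g[95:175,x].tolist())
for x in(313,):
    for y in range(95,175,5): print(y,rk(plane(c,(x,y),.046)),rk(plane(c,(x,y),.062)))
# bottle tops: valve discs (crop 328,195) and (463,187), z .132
for p in((60+328/1.5,195/1.5),(60+463/1.5,187/1.5)):print("valve",rk(plane(c,p,.132)))
E
```

```text
313 [231, 233, 229, 225, 226, 227, 228, 227, 224, 204, 149, 125, 209, 234, 170, 81, 71, 71, 72, 72, 72, 72, 71, 71, 71, 71, 70, 70, 70, 69, 69, 70, 71, 69, 69, 69, 68, 69, 69, 68, 68, 69, 69, 68, 67, 68, 67, 68, 66, 61, 81, 134, 173, 192, 198, 195, 191, 187, 186, 178, 160, 117, 72, 64, 67, 66, 68, 68, 67, 67, 67, 66, 68, 68, 68, 70, 69, 69, 69, 71]
316 [231, 231, 228, 226, 226, 229, 229, 227, 222, 191, 141, 135, 214, 210, 127, 74, 69, 72, 72, 71, 71, 72, 71, 71, 71, 70, 70, 70, 70, 70, 68, 69, 69, 69, 69, 68, 69, 69, 69, 68, 68, 67, 68, 68, 67, 68, 69, 67, 65, 61, 88, 146, 179, 195, 197, 194, 189, 185, 186, 174, 154, 109, 70, 66, 66, 67, 66, 67, 67, 68, 68, 68, 67, 68, 68, 68, 68, 68, 69, 70]
95 [86.2 12.7] [85.  14.7]
100 [81. 13.] [80. 15.]
105 [75.7 13.2] [75.  15.3]
110 [70.4 13.5] [69.9 15.5]
115 [65.  13.8] [64.8 15.8]
120 [59.6 14.1] [59.6 16.1]
125 [54.1 14.4] [54.4 16.3]
130 [48.6 14.6] [49.2 16.6]
135 [43.1 14.9] [43.9 16.9]
140 [37.5 15.2] [38.6 17.2]
145 [31.9 15.5] [33.2 17.4]
150 [26.2 15.8] [27.8 17.7]
155 [20.5 16.1] [22.3 18. ]
160 [14.7 16.4] [16.8 18.3]
165 [ 8.8 16.7] [11.2 18.6]
170 [ 3. 17.] [ 5.6 18.9]
valve [54.1 54.4]
valve [ 51.9 -22.3]
```

The rail face is at x = 75.5 and the bar face at about 31, a 44 mm gap that equals the bottle width, so the bottles are held.

```bash
python3 -c "
from bench import ticket
print(ticket.sign_off())"
```

```text
the job is handed in; nothing more can be done
None
```

The job is handed in: all three bottles stand upright on the rack, the bar holds them against the back rail, the clamp knob is turned back to its stop, and the robot never touched the mug or the jar.

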